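# Hang the fittings caddy on the rack and sort buckles and badges into it

### The arm

A 6-joint arm with a two-finger parallel gripper is mounted at the origin on the work surface. World frame = base frame: x ahead of the robot, y to its left, z up, the work surface at z = 0. Lengths are in m, angles in degrees, forces in N, time in s.
With the tool pointing down it reaches from about 0.375 to 0.9 m from the base axis. Payload 3.1 kg.
Tool frame: the origin (TCP) lies at the very end of the fingers, on their centre line; the grasp point (between the pads) lies 19 mm behind it; z points along the fingers, y is the direction in which the jaws open and shut (so a half turn about z gives the same grasp; the last joint's range is limited). The gripper opens to 87 mm and grips with 3 to 60 N. Pads are 19 mm wide; open, the fingers measure 117 mm over their backs; the gripper's body (75 mm by 190 mm) begins 51 mm behind the grasp point.
Start: joints at [-79.441, 30.224, 82.088, -0, 67.689, -10.227], TCP at [0.222, -0.584, 0.223] pointing down, gripper open.
Joint ranges: [-176.69, 176.69], [-43.24, 126.21], [12.49, 139.97], [-82, 262], [0, 151.66], [-163.58, 163.58]. Speed limits (degrees/s): [159.86, 159.86, 180, 180, 180, 180].

### API

Orientations are given as a 3x3 rotation matrix whose columns are the frame's x, y, z axes.
In Python, from rig import readout, capture, camera_model, bot, spot_in, regions_of gives the robot as it stands.
- The arm moves only by the tool send_rows, never from a script. Its argument "moves" is a list that holds one entry, the list of rows, each a list of 7 numbers: the turn, a rotation vector about the tool's x, y, z in degrees, then the shift along the tool's x, y, z in cm, then the opening, from -1 (shut) to 1 (fully open). A call has exactly 5 rows; each row shifts and turns the commanded pose from where the row before left it, along the tool's axes as they then stand; what a row does not reach is not made up. A row lasts 1/10 s, in which the tool goes at most 50 mm and 8.59 degrees, less where a joint would pass 70% of its speed; a pose out of reach is approached as far as the arm can. A call with a gripper value outside its range is refused whole. The fingers move at their own pace and stop on an object; the grip force is fixed at half the most. Time passes only in rows, so rows that do not move let the fingers close, or fill a call up. It gives the time, the measured TCP pose, the force and the opening at its end, in the units of the state.
- readout.read_state(): the state, without advancing time (a new reading comes with each control period).
- capture(name): name is "scene" or "top" or "wrist"; returns the picture (384x512x3 uint8, blue, green, red); there is no depth.
- camera_model(name): a dict with "camera_matrix" (3x3 intrinsics, pixels), "pose" (4x4, takes a point from camera to world coordinates). Camera axes: x right, y up, looking along -z (the intrinsics and any distortion apply to the point x, -y, -z); pixel columns grow to the right and rows downward; lengths in m; the calibration is good to about 2 mm. A picture is of the moment at which its call begins: read the wrist's pose just before it. camera_model takes no time and is no camera call; for the wrist camera it gives the pose at the moment of the call.
- bot.hand_in(): hands the job in, once; it reports no verdict.
Trained networks look in the newest picture that a camera, given by its name, has taken for a name from the list of things; names that differ only in an ending like _2 or _b are one class to them, and where a whole thing is asked for, a point or a joint stands for the part that bears it (a point fixed in the world has none). Each returns a list of dicts, best first, with "p" (0 to 1); they miss things now and then, are a little off and sometimes report something else, mostly with a low value. They report only what shows in the picture. A call takes as long as a camera call. They do not tell look-alikes from the thing itself.
- spot_in(camera, thing): "location" ([x, y, z] in m, in world coordinates, good to about 4 mm: the middle of the surface that is visible of it).
- regions_of(camera, thing): "mask" (384x512 bool, what is visible of it).
The state is a dict: "time_s": time; "joint_positions": joint angles; "qvel": joint speeds; "tau": joint torques, N m; "position": TCP position; "tcp_rot": TCP orientation; "force": force on the tool from outside, world axes, zero at the start; "moment": the same for the moment, N m; "opening": opening from 0.0 (shut) to 1.0 (fully open).
Only numpy, scipy, OpenCV 4.12 (cv2) and the standard library are available. Lean on these libraries where they do the work, as an engineer would, in place of code of your own. Each camera call takes 0.05 s, during which the arm holds its last target. There are 200 camera calls.

### The job

In the stockroom, hang the empty two-compartment caddy on the rack by dropping the holes of both its ears fully down over the two red upright pins, either way round, and let go of it. Only then pick up every loose fitting and sort them into the hanging caddy: the rectangular brass buckles into the compartment with the yellow floor, the round silver badges into the one with the blue floor. Leave the caddy hanging level and do not disturb the carton, the tape roll or the padlock.

Things in the scene. Friction and masses are not known exactly. Their poses are not given: they have to be found in the camera images.
- rack: Fixed bench-top end of galvanised shelving, left or right of the robot: two level arms 22 mm wide, tops 120 mm above the table, at local y = +-92 mm, running along local x from -30 mm to back posts at x = 76..100 mm; posts and the beam between them are 160 mm high. A red upright pin stands on each arm at x = 0. Origin on the table midway between the pins; z up.
- pin0 (a point): Foot of the red pin at the rack's y = +92 mm, on the arm's top, 120 mm above the table. The pin is 8 mm in diameter and 26 mm tall, its upper 12 mm tapering to a 3 mm tip.
- pin1 (a point): Foot of the other, equal red pin, at the rack's y = -92 mm.
- caddy: Loose open grey box, outer 110 (x) by 152 (y) by 55 (z) mm, walls and floor 4 mm, about 0.4 kg. A 4 mm divider in its plane y = 0 makes two compartments. A steel ear with a hole stands out at each end (+-y). Origin at the centre of the underside, z up. Hung, the ears rest on the rack's arms, the box hangs between the arms with 5 mm free each side, its underside 71 mm above the table.
- grip (a point): Middle of the black rubber grip that stands on the caddy's divider: 12 mm thick in the caddy's y, 64 mm long in x, from the rim (z = 55) to z = 92 mm. This point is at z = 74 mm above the caddy's underside.
- yellow (a point): Middle of the compartment with the yellow floor (caddy's +y side; yellow patch on its end wall), at rim height, 55 mm above the underside. Compartment 102 (x) by 70 (y) mm, 51 mm deep.
- blue (a point): Middle of the compartment with the blue floor (caddy's -y side; blue patch on its end wall), at rim height. Same size.
- hole0 (a point): Centre of the ear hole at the caddy's y = +92 mm (yellow end), at the ear's underside, 49 mm above the caddy's underside. The ear is level, 6 mm thick, flush with the rim, 44 mm wide in x, reaching to y = 109 mm; the hole is 11 mm in diameter.
- hole1 (a point): Centre of the equal ear hole at the caddy's y = -92 mm (blue end), at the ear's underside.
- mat: Fixed thin black rubber mat, 300 by 190 by 3 mm, on which the loose fittings lie at the start, on the side of the robot opposite to the rack. Origin at the centre of its underside.
- buckle0: Solid rectangular brass plate buckle, 44 (x) by 30 (y) mm, 12 mm thick with two low ribs on top; 45 g. Origin at the centre of its underside, z out of its face. May be absent (5 to 7 fittings in all).
- buckle1: Solid rectangular brass plate buckle, 44 (x) by 30 (y) mm, 12 mm thick with two low ribs on top; 45 g. Origin at the centre of its underside, z out of its face. May be absent (5 to 7 fittings in all).
- buckle2: Solid rectangular brass plate buckle, 44 (x) by 30 (y) mm, 12 mm thick with two low ribs on top; 45 g. Origin at the centre of its underside, z out of its face. May be absent (5 to 7 fittings in all).
- buckle3: Solid rectangular brass plate buckle, 44 (x) by 30 (y) mm, 12 mm thick with two low ribs on top; 45 g. Origin at the centre of its underside, z out of its face. May be absent (5 to 7 fittings in all).
- badge0: Round silver cap badge, 32 mm diameter, 12 mm thick (9 mm straight edge, then a bevel), blue and red centre on top; 35 g. Origin at the centre of its underside, z out of its face. May be absent.
- badge1: Round silver cap badge, 32 mm diameter, 12 mm thick (9 mm straight edge, then a bevel), blue and red centre on top; 35 g. Origin at the centre of its underside, z out of its face. May be absent.
- badge2: Round silver cap badge, 32 mm diameter, 12 mm thick (9 mm straight edge, then a bevel), blue and red centre on top; 35 g. Origin at the centre of its underside, z out of its face. May be absent.
- badge3: Round silver cap badge, 32 mm diameter, 12 mm thick (9 mm straight edge, then a bevel), blue and red centre on top; 35 g. Origin at the centre of its underside, z out of its face. May be absent.
- carton: Closed cardboard carton 120 by 160 by 90 mm beyond the work; bystander. Origin at the centre of its underside.
- tape: Orange ring of tape, 90 mm outer diameter, 48 mm high; bystander. Origin at the centre of its underside.
- padlock: Brass padlock lying flat, body 34 by 44 by 20 mm, shackle to +x; bystander. Origin at the underside of its body.
Mind the look-alikes: they are no part of the job. What is shaped like the buckle2 but black or turquoise is not meant.

How it is judged:
By the outcome, as a careful person would: the job done as asked, in the order asked, and still so for the second after the job is handed in, with the robot touching nothing.
Of buckle0, buckle1, buckle2, buckle3, badge0, badge1, badge2, badge3 only 5 to 7 are there at a start; the rules pass over those that are not, and their reading is None.
At some moment in a run one of buckle0, buckle1, buckle2, buckle3, badge0, badge1, badge2, badge3 may be knocked a few centimetres aside while the robot is not near it.
Once in a run the grip may slacken for a moment while it holds something.
It also fails if it takes over 210 s, if anything falls off the work surface, if the arm or the gripper's body presses on something with over 40 N, if the wrist force passes 120 N, or if a joint passes its speed limit or range.

## Working session

There is one attempt and no reset: what is moved stays moved. The work goes in short steps, Python scripts to look and compute and a tool call to move; the robot and the scene stay as the last step left them, time stands still between calls to the robot, and variables do not carry over. Pictures are saved under pics/ and viewed, about 12 in all and at most 16, crops included, and the job is handed in when it is done.

Besides the shell and the picture viewer there is one more tool, called after ">>>" by a JSON object that holds its "method" and its "body", one argument or row to a line. send_rows: Moves the arm, as the interface text tells. Its arguments: {"type":"object","properties":{"moves":{"type":"array","items":{"type":"array","items":{"type":"array","items":{"type":"number"}}}}},"required":["moves"]}

```bash
ls; mkdir -p pics; python3 - <<'E'
from rig import readout, capture, camera_model, spot_in
import cv2,numpy as np
s=readout.read_state();print(s['time_s'],s['position'],np.round(s['tcp_rot'],3),s['opening'])
for c in ['scene','top']:
    im=capture(c);cv2.imwrite(f'pics/{c}0.png',cv2.resize(im,(800,600)))
    m=camera_model(c);print(c,np.round(m['camera_matrix'],1).tolist(),np.round(m['pose'],3).tolist(), [k for k in m])
    for t in ['caddy','grip','yellow','blue','hole0','hole1','pin0','pin1','buckle0','badge0','tape','padlock','carton','mat']:
        print(t,[(np.round(d['location'],3).tolist(),round(d['p'],2)) for d in spot_in(c,t)])
print(readout.read_state()['time_s'])
E
```

```text
pics
0.0 [ 0.22169373 -0.58357762  0.22156667] [[ 0.935  0.355 -0.   ]
 [ 0.355 -0.935  0.002]
 [ 0.    -0.002 -1.   ]] 0.9968396911460682
scene [[486.6, 0.0, 265.0], [0.0, 486.6, 190.3], [0.0, 0.0, 1.0]] [[0.413, -0.772, 0.484, 1.196], [0.911, 0.346, -0.226, -0.327], [0.007, 0.534, 0.846, 1.245], [0.0, 0.0, 0.0, 1.0]] ['camera_matrix', 'pose']
caddy [([0.525, -0.011, 0.021], 0.6)]
grip [([0.531, -0.007, 0.03], 0.82)]
yellow []
blue [([0.531, -0.012, 0.022], 0.58)]
hole0 [([0.528, -0.01, 0.027], 0.93)]
hole1 [([0.528, -0.01, 0.027], 0.93)]
pin0 [([0.6, 0.255, 0.007], 0.79)]
pin1 [([0.6, 0.255, 0.007], 0.79)]
buckle0 [([0.509, -0.298, 0.015], 0.71), ([0.546, -0.425, 0.012], 0.64), ([0.333, -0.435, 0.008], 0.62), ([0.463, -0.42, 0.012], 0.58), ([0.528, -0.012, 0.025], 0.52), ([0.501, -0.211, 0.016], 0.43)]
badge0 [([0.569, -0.294, 0.013], 0.43)]
tape [([0.772, -0.132, 0.036], 0.86), ([0.546, -0.248, 0.003], 0.68), ([0.524, -0.012, 0.024], 0.5)]
padlock [([0.746, -0.02, 0.022], 0.77)]
carton [([0.787, 0.13, 0.093], 0.87)]
mat [([0.549, -0.249, 0.002], 0.66)]
top [[485.8, 0.0, 252.4], [0
[... 230 characters left out ...]
3, 0.008], 0.68)]
grip [([0.528, -0.009, 0.0], 0.7)]
yellow [([0.534, -0.008, 0.004], 0.83)]
blue [([0.532, -0.011, 0.008], 0.79)]
hole0 [([0.531, -0.01, -0.0], 0.89)]
hole1 [([0.531, -0.01, -0.0], 0.89)]
pin0 [([0.568, 0.264, 0.01], 0.79)]
pin1 [([0.568, 0.264, 0.01], 0.79)]
buckle0 [([0.462, -0.415, 0.014], 0.73), ([0.637, -0.415, 0.01], 0.7), ([0.338, -0.438, 0.014], 0.65), ([0.506, -0.298, 0.015], 0.59), ([0.5, -0.211, 0.016], 0.54)]
badge0 [([0.568, -0.29, 0.013], 0.68), ([0.626, -0.286, 0.015], 0.47), ([0.438, -0.228, 0.011], 0.43)]
tape [([0.766, -0.126, 0.039], 0.79)]
padlock [([0.743, -0.02, 0.016], 0.6)]
carton [([0.764, 0.137, 0.087], 0.8)]
mat [([0.534, -0.253, 0.003], 0.57)]
1.5
```

View pics/top0.png

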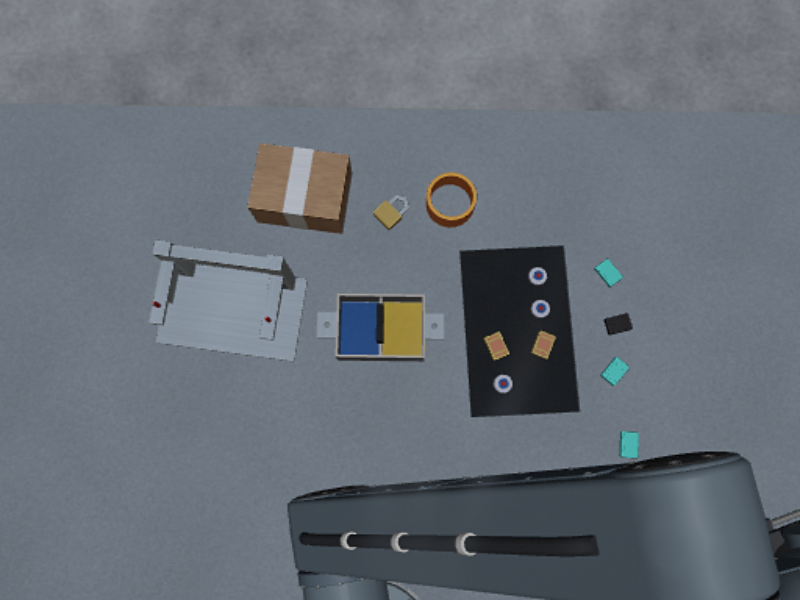

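View pics/scene0.png

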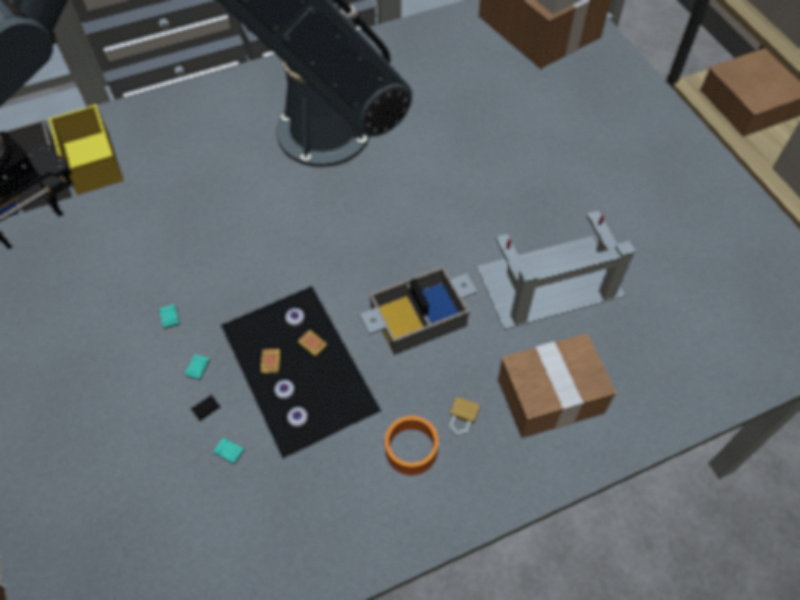

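The top view shows the rack on the left with pins at (157,304) and (268,320), and the caddy in the middle with its blue half toward the rack. The mat on the right holds 2 brass buckles (497,345), (543,345) and 3 badges (538,276), (541,308), (503,383). The turquoise and black pieces are look-alikes. The scene view agrees.

```bash
cat > h.py <<'E'
from rig import readout, capture, camera_model, spot_in, regions_of, bot
import cv2, numpy as np
from scipy.spatial.transform import Rotation as R
def shot(c,save=None):
    m=camera_model(c); im=capture(c)
    if save: cv2.imwrite('pics/'+save,im)
    return im,m
def ray(m,uv,z):
    K=m['camera_matrix'];P=m['pose']
    d=P[:3,:3]@(np.array([1,-1,-1])*(np.linalg.inv(K)@[uv[0],uv[1],1]))
    o=P[:3,3]; return o+d*(z-o[2])/d[2]
def proj(m,p):
    P=m['pose'];c=P[:3,:3].T@(np.asarray(p,float)-P[:3,3]);q=m['camera_matrix']@(c*[1,-1,-1]);return q[:2]/q[2]
def blobs(mask,lo=3,hi=1e9):
    n,_,st,ce=cv2.connectedComponentsWithStats(mask.astype(np.uint8))
    return [(ce[i],st[i,4],st[i,:4]) for i in range(1,n) if lo<=st[i,4]<=hi]
def goto(pos,ydir=None):
    """print the turn about tool axes and then shift (cm, in the turned tool frame) to reach TCP pos pointing down, tool y along +-ydir (deg world)"""
    s=readout.read_state();Rc=np.array(s['tcp_rot']);p=np.array(s['position'])
    a=np.degrees(np.arctan2(Rc[1,1],Rc[0,1])) if ydir is None else ydir
    cands=[]
    for k in (0,180):
        t=np.radians(a+k);y=np.array([np.cos(t),np.sin(t),0]);z=np.array([0,0,-1]);x=np.cross(y,z)
        Rt=np.c_[x,y,z];rv=R.from_matrix(Rc.T@Rt).as_rotvec(degrees=True);cands.append((np.linalg.norm(rv),k,Rt,rv))
    _,_,Rt,rv=min(cands,key=lambda c:c[0]) if ydir is None or abs(cands[0][0]-cands[1][0])>1e-6 else cands[0]
    print('t',round(s['time_s'],2),'pos',np.round(p,4),'F',np.round(s['force'],1),'open',round(s['opening'],3),'j6',round(s['joint_positions'][5],1),'\n turn',np.round(rv,2),'shift_cm',np.round(Rt.T@(np.asarray(pos)-p)*100,2))
E
python3 - <<'E'
from h import *
for c in ['scene','top']:
    im,m=shot(c,f'{c}1.png');b,g,r=[im[...,i].astype(int) for i in range(3)]
    print(c,'pins',[(np.round(x[0],1).tolist(),x[1],np.round(ray(m,x[0],.134),4).tolist()) for x in blobs((r>90)&(g<60)&(b<70),3,60)])
    hsv=cv2.cvtColor(im,cv2.COLOR_BGR2HSV);h,s,v=cv2.split(hsv)
    for n,k in dict(blue=(h>100)&(h<125)&(s>150)&(v>60),yel=(h>18)&(h<30)&(s>150)&(v>80),org=(h>3)&(h<18)&(s>100)).items():
        print(n,[(np.round(x[0],1).tolist(),x[1],np.round(ray(m,x[0],.012),3).tolist()) for x in blobs(k,30)])
im=cv2.imread('pics/top1.png');im2=cv2.imread('pics/scene1.png')
a=cv2.resize(im[150:250,90:300],None,fx=3.8,fy=3.8,interpolation=2)[:300];b=cv2.resize(im2[130:230,220:430],None,fx=3.8,fy=3.8,interpolation=2)
cv2.imwrite('pics/a.png',cv2.resize(np.vstack([a,b]),(780,660))[:600])
E
```

```text
scene pins []
blue [([280.4, 193.6], np.int32(307), [0.52, 0.04, 0.012])]
yel [([55.1, 95.7], np.int32(1228), [-0.148, -0.491, 0.012]), ([256.1, 202.2], np.int32(373), [0.518, -0.038, 0.012])]
org [([338.5, 17.4], np.int32(1503), [-0.114, 0.59, 0.012]), ([380.2, 12.4], np.int32(298), [-0.074, 0.754, 0.012]), ([479.5, 65.5], np.int32(1223), [0.323, 0.926, 0.012]), ([198.8, 217.7], np.int32(99), [0.498, -0.21, 0.012]), ([172.3, 229.6], np.int32(96), [0.503, -0.293, 0.012]), ([364.4, 231.2], np.int32(30), [0.732, 0.205, 0.012]), ([335.6, 259.6], np.int32(576), [0.776, 0.087, 0.012]), ([380.9, 258.5], np.int32(209), [0.824, 0.203, 0.012]), ([262.9, 283.8], np.int32(575), [0.757, -0.124, 0.012])]
top pins [([344.4, 175.8], np.int32(5), [0.6001, -0.2648, 0.134]), ([345.8, 196.6], np.int32(5), [0.5463, -0.2672, 0.134]), ([322.0, 245.0], np.int32(5), [0.4236, -0.206, 0.134])]
blue [([229.2, 210.3], np.int32(762), [0.526, 0.033, 0.012])]
yel [([281.3, 114.7], np.int32(31), [0.806, -0.109, 0.012]), ([300.2, 128.1], np.int32(37), [0.766, -0.163, 0.012]), ([256.9, 209.9], np.int32(767), [0.528, -0.043, 0.012])]
org [([211.9, 135.7], np.int32(307), [0.74, 0.089, 0.012]), ([290.0, 118.2], np.int32(177), [0.796, -0.134, 0.012]), ([285.5, 138.8], np.int32(150), [0.734, -0.121, 0.012]), ([171.7, 138.3], np.int32(173), [0.731, 0.203, 0.012]), ([317.7, 220.7], np.int32(97), [0.5, -0.211, 0.012]), ([347.9, 219.9], np.int32(58), [0.504, -0.294, 0.012])]
```

```bash
python3 - <<'E'
from h import *
for c,box in [('scene',(300,430,120,180)),('top',(85,200,170,230))]:
    im=cv2.imread(f'pics/{c}1.png');m=camera_model(c);b,g,r=[im[...,i].astype(int) for i in range(3)]
    k=((r-np.maximum(g,b))>35);q=np.zeros_like(k);q[box[2]:box[3],box[0]:box[1]]=1
    for x in blobs(k&q,2): print(c,np.round(x[0],1),x[1],x[2],np.round(ray(m,x[0],.133),4))
goto([0.49,-0.005,0.40],-90)
E
```

```text
top [ 99.6 194.5] 11 [ 98 193   4   4] [0.5427 0.3564 0.133 ]
top [171. 204.] 7 [170 203   3   3] [0.5209 0.1736 0.133 ]
t 1.6 pos [ 0.2218 -0.5843  0.2226] F [ 0.1 -0.5 -0.6] open 0.997 j6 -10.2 
 turn [ 0.   -0.   20.78] shift_cm [ 26.82 -57.93 -17.74]
```

View pics/a.png

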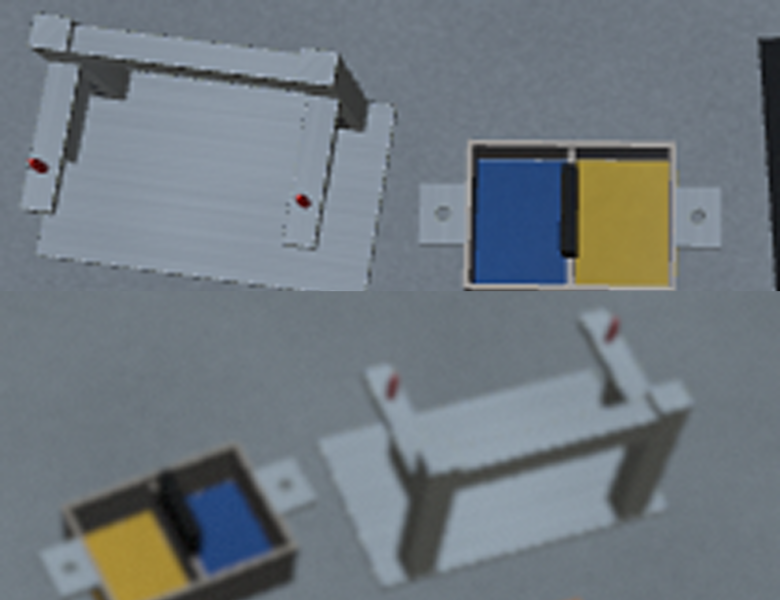

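The crop shows both ear holes, at (443,213) and (698,216) in the top view, and the two red pins.

>>> {"method": "send_rows", "body": {
  "moves": [
    [[0,0,4.16,0,0,-3.5,1],[0,0,4.16,0,0,-3.5,1],[0,0,4.16,0,0,-3.5,1],[0,0,4.16,0,0,-3.5,1],[0,0,4.16,0,0,-3.5,1]]
  ]
}}

```text
time_s: 2.1
position: [0.2218, -0.584, 0.399]
tcp_rot: [[1.0, -0.003, 0.0], [-0.003, -1.0, -0.0], [0.0, 0.0, -1.0]]
force: [0.1, -0.3, -0.3]
opening: 0.998
```

>>> {"method": "send_rows", "body": {
  "moves": [
    [[0,0,0,1.79,-3.86,0,1],[0,0,0,1.79,-3.86,0,1],[0,0,0,1.79,-3.86,0,1],[0,0,0,1.79,-3.86,0,1],[0,0,0,1.79,-3.86,0,1]]
  ]
}}

```text
time_s: 2.6
position: [0.3118, -0.3896, 0.3977]
tcp_rot: [[1.0, -0.001, 0.0], [-0.001, -1.0, -0.0], [0.0, 0.0, -1.0]]
force: [0.9, 0.3, -0.3]
opening: 0.999
```

>>> {"method": "send_rows", "body": {
  "moves": [
    [[0,0,0,1.79,-3.86,0,1],[0,0,0,1.79,-3.86,0,1],[0,0,0,1.79,-3.86,0,1],[0,0,0,1.79,-3.86,0,1],[0,0,0,1.79,-3.86,0,1]]
  ]
}}

```text
time_s: 3.1
position: [0.4013, -0.1966, 0.3978]
tcp_rot: [[1.0, -0.001, 0.001], [-0.001, -1.0, -0.0], [0.001, 0.0, -1.0]]
force: [-0.1, -0.7, -1.0]
opening: 0.995
```

>>> {"method": "send_rows", "body": {
  "moves": [
    [[0,0,0,1.79,-3.86,0,1],[0,0,0,1.79,-3.86,0,1],[0,0,0,1.79,-3.86,0,1],[0,0,0,1.79,-3.86,0,1],[0,0,0,1.79,-3.86,0,1]]
  ]
}}

```text
time_s: 3.6
position: [0.4908, -0.0036, 0.3978]
tcp_rot: [[1.0, -0.0, 0.001], [-0.0, -1.0, -0.0], [0.001, 0.0, -1.0]]
force: [1.1, 0.3, 0.2]
opening: 1.0
```

```bash
python3 - <<'E'
from h import *
goto([0.49,-0.005,0.40],-90)
im,m=shot('wrist','w0.png');cv2.imwrite('pics/w0v.png',cv2.resize(im,(800,600)))
np.save('w0.npy',m,allow_pickle=True)
print(m['camera_matrix'].round(1).tolist(),m['pose'].round(3).tolist())
E
```

```text
t 3.6 pos [ 0.4908 -0.0036  0.3978] F [1.1 0.3 0.2] open 1.0 j6 76.5 
 turn [ 0.02 -0.04 -0.01] shift_cm [-0.08  0.14 -0.22]
[[275.1, 0.0, 255.6], [0.0, 275.1, 191.4], [0.0, 0.0, 1.0]] [[0.0, 0.969, 0.246, 0.557], [-1.0, 0.0, -0.001, -0.004], [-0.001, -0.246, 0.969, 0.559], [0.0, 0.0, 0.0, 1.0]]
```

View pics/w0v.png

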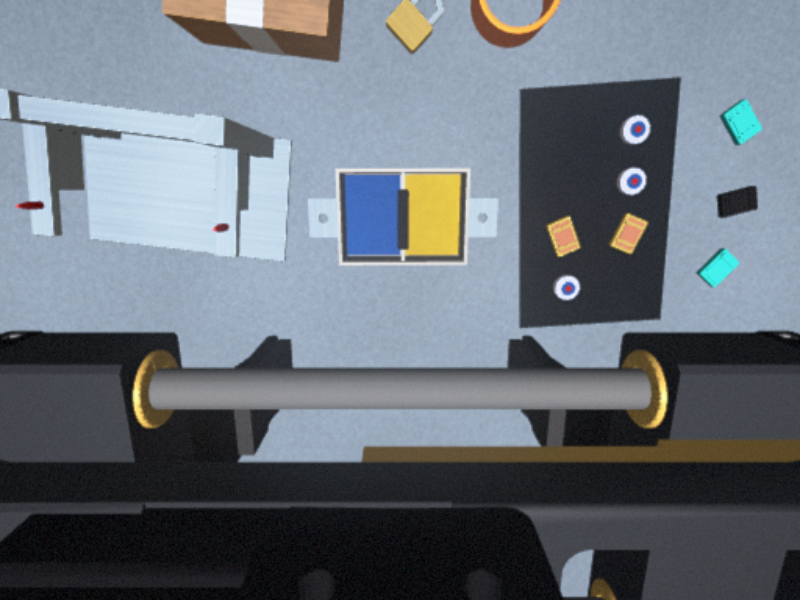

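The wrist view shows the holes at (323,217) and (483,217), the pins at (30,205) and (221,228), and all five fittings clear.

```bash
python3 - <<'E'
from h import *
im=cv2.imread('pics/w0.png');m=np.load('w0.npy',allow_pickle=True).item()
g=cv2.cvtColor(im,cv2.COLOR_BGR2GRAY).astype(float)
H=[]
for u,v in [(206.7,138.9),(309.1,138.9)]:
    w=g[int(v)-6:int(v)+7,int(u)-6:int(u)+7];k=np.clip(np.median(w)-15-w,0,None)
    yy,xx=np.mgrid[-6:7,-6:7];c=np.array([int(u)+(k*xx).sum()/k.sum(),int(v)+(k*yy).sum()/k.sum()]);H.append(ray(m,c,.051));print('hole',c.round(1),H[-1].round(4))
d=H[1]-H[0];print('dist',np.hypot(*d[:2]),'dir',np.degrees(np.arctan2(d[1],d[0])),'mid',(H[0]+H[1])/2)
C=[ray(m,np.array(p)*.64,.055)for p in[(336,169),(470,169),(468,265),(340,265)]];print('rim mid',np.mean(C,0).round(4),np.round(C,3).tolist())
b,gg,r=[im[...,i].astype(int) for i in range(3)]
k=((r-np.maximum(gg,b))>35);k[:120]=0;k[:,170:]=0
for x in blobs(k,3): print('pin',x[0],x[1],x[2],np.round(ray(m,x[0],.133),4))
mid=(H[0]+H[1])/2; goto([mid[0],mid[1],.055+.012+.012],np.degrees(np.arctan2(d[1],d[0])))
E
```

```text
hole [206.  139.3] [0.5258 0.0868 0.051 ]
hole [308.7 138.9] [ 0.5266 -0.0999  0.051 ]
dist 0.18664310153964356 dir -89.76456493929716 mid [ 0.52618225 -0.0065537   0.051     ]
rim mid [ 0.5253 -0.0081  0.055 ] [[0.58, 0.068, 0.055], [0.58, -0.083, 0.055], [0.471, -0.085, 0.055], [0.471, 0.067, 0.055]]
pin [ 18.60377358 130.94339623] 53 [ 10 129  17   5] [0.5432 0.3556 0.133 ]
pin [140.13793103 145.51724138] 29 [136 144   9   4] [0.5214 0.1737 0.133 ]
pin [ 89.57142857 238.83673469] 49 [ 86 232   8  17] [0.3669 0.2742 0.133 ]
pin [ 90.97142857 267.8       ] 35 [ 87 260  10  13] [0.3131 0.2797 0.133 ]
t 3.65 pos [0.4929 0.0021 0.3978] F [1.3 1.7 0.6] open 0.999 j6 76.7 
 turn [-0.35 -0.19  0.05] shift_cm [ 3.32  0.88 31.88]
```

>>> {"method": "send_rows", "body": {
  "moves": [
    [[0,0,0,1.0,0.1,4,1],[0,0,0,1.0,0.1,4,1],[0,0,0,1.0,0.1,4,1],[0,0,0,0.4,0,3,1],[0,0,0,0,0,0,1]]
  ]
}}

```text
time_s: 4.15
position: [0.5217, -0.0079, 0.2435]
tcp_rot: [[1.0, -0.0, -0.01], [-0.0, -1.0, 0.002], [-0.01, -0.002, -1.0]]
force: [-0.4, 1.0, -0.1]
opening: 0.999
```

```bash
python3 - <<'E'
from h import *
for _ in range(3): goto([.5258,-.0070,.056],-90)
E
```

```text
t 4.15 pos [ 0.5217 -0.0079  0.2435] F [-0.4  1.  -0.1] open 0.999 j6 76.9 
 turn [-0.13  0.56 -0.01] shift_cm [ 0.41 -0.09 18.75]
t 4.15 pos [ 0.5217 -0.0079  0.2435] F [-0.4  1.  -0.1] open 0.999 j6 76.9 
 turn [-0.13  0.56 -0.01] shift_cm [ 0.41 -0.09 18.75]
t 4.15 pos [ 0.5217 -0.0079  0.2435] F [-0.4  1.  -0.1] open 0.999 j6 76.9 
 turn [-0.13  0.56 -0.01] shift_cm [ 0.41 -0.09 18.75]
```

>>> {"method": "send_rows", "body": {
  "moves": [
    [[0,0,0,0.2,0,3.5,1],[0,0,0,0.2,0,3.5,1],[0,0,0,0,0,3.5,1],[0,0,0,0,0,2.5,1],[0,0,0,0,0,1,1]]
  ]
}}

```text
time_s: 4.65
position: [0.5282, -0.0085, 0.107]
tcp_rot: [[1.0, -0.0, -0.002], [-0.0, -1.0, 0.0], [-0.002, -0.0, -1.0]]
force: [-1.0, 0.2, -0.5]
opening: 0.996
```

>>> {"method": "send_rows", "body": {
  "moves": [
    [[0,0,0,0,0,0.5,1],[0,0,0,0,0,0,1],[0,0,0,0,0,0,1],[0,0,0,0,0,0,1],[0,0,0,0,0,0,1]]
  ]
}}

```text
time_s: 5.15
position: [0.5291, -0.0085, 0.1035]
tcp_rot: [[1.0, -0.0, 0.002], [-0.0, -1.0, -0.0], [0.002, 0.0, -1.0]]
force: [-0.2, 0.3, 0.8]
opening: 1.003
```

```bash
python3 - <<'E'
from h import *
goto([.5258,-.0070,.056],-90)
E
```

```text
t 5.15 pos [ 0.5291 -0.0085  0.1035] F [-0.2  0.3  0.8] open 1.003 j6 77.0 
 turn [ 0.03 -0.11 -0.01] shift_cm [-0.33 -0.15  4.75]
```

>>> {"method": "send_rows", "body": {
  "moves": [
    [[0,0,0,-0.3,-0.15,1.5,1],[0,0,0,0,0,1.5,1],[0,0,0,0,0,1.2,1],[0,0,0,0,0,0.5,1],[0,0,0,0,0,0,1]]
  ]
}}

```text
time_s: 5.65
position: [0.5252, -0.0068, 0.055]
tcp_rot: [[1.0, -0.0, -0.001], [-0.0, -1.0, 0.0], [-0.001, -0.0, -1.0]]
force: [0.4, -0.4, 0.6]
opening: 1.001
```

>>> {"method": "send_rows", "body": {
  "moves": [
    [[0,0,0,0,0,0,-1],[0,0,0,0,0,0,-1],[0,0,0,0,0,0,-1],[0,0,0,0,0,0,-1],[0,0,0,0,0,0,-1]]
  ]
}}

```text
time_s: 6.15
position: [0.5256, -0.0069, 0.0558]
tcp_rot: [[1.0, -0.0, 0.0], [-0.0, -1.0, -0.0], [0.0, 0.0, -1.0]]
force: [-0.5, -0.1, -0.4]
opening: 0.631
```

>>> {"method": "send_rows", "body": {
  "moves": [
    [[0,0,0,0,0,0,-1],[0,0,0,0,0,0,-1],[0,0,0,0,0,0,-1],[0,0,0,0,0,0,-1],[0,0,0,0,0,0,-1]]
  ]
}}

```text
time_s: 6.65
position: [0.5254, -0.0069, 0.0555]
tcp_rot: [[1.0, -0.0, -0.0], [-0.0, -1.0, 0.0], [-0.0, -0.0, -1.0]]
force: [-0.5, 0.2, 0.4]
opening: 0.17
```

>>> {"method": "send_rows", "body": {
  "moves": [
    [[0,0,0,0,0,0,-1],[0,0,0,0,0,0,-1],[0,0,0,0,0,0,-1],[0,0,0,0,0,-0.5,-1],[0,0,0,0,0,-1,-1]]
  ]
}}

```text
time_s: 7.15
position: [0.5242, -0.0065, 0.07]
tcp_rot: [[1.0, -0.0, -0.003], [-0.0, -1.0, 0.001], [-0.003, -0.001, -1.0]]
force: [0.5, 0.8, -4.1]
opening: 0.134
```

>>> {"method": "send_rows", "body": {
  "moves": [
    [[0,0,0,0,0,-1.5,-1],[0,0,0,0,0,-2,-1],[0,0,0,0,0,-2,-1],[0,0,0,0,0,-2,-1],[0,0,0,0,0,-2,-1]]
  ]
}}

```text
time_s: 7.65
position: [0.5248, -0.0066, 0.1667]
tcp_rot: [[1.0, -0.0, -0.001], [-0.0, -1.0, 0.0], [-0.001, -0.0, -1.0]]
force: [1.0, 0.4, -4.8]
opening: 0.138
```

>>> {"method": "send_rows", "body": {
  "moves": [
    [[0,0,0,0,0,-2,-1],[0,0,0,0,0,-2,-1],[0,0,0,0,0,-2,-1],[0,0,0,0,0,-1,-1],[0,0,0,0,0,0,-1]]
  ]
}}

```text
time_s: 8.15
position: [0.5261, -0.0069, 0.2371]
tcp_rot: [[1.0, -0.0, 0.003], [-0.0, -1.0, -0.001], [0.003, 0.001, -1.0]]
force: [0.4, -0.1, -4.4]
opening: 0.133
```

```bash
python3 - <<'E'
from h import *
goto([.532,.265,.232],-96.8)
E
```

```text
t 8.15 pos [ 0.5261 -0.0069  0.2371] F [ 0.4 -0.1 -4.4] open 0.133 j6 77.1 
 turn [ 0.03 -0.19  6.79] shift_cm [ -2.63 -27.07   0.51]
```

>>> {"method": "send_rows", "body": {
  "moves": [
    [[0,0,2,0,0,0,-1],[0,0,2,0,0,0,-1],[0,0,2,0,0,0,-1],[0,0,0.8,0,-0.7,0,-1],[0,0,0,-0.2,-1.3,0,-1]]
  ]
}}

```text
time_s: 8.65
position: [0.5254, 0.0135, 0.2346]
tcp_rot: [[0.993, -0.12, -0.002], [-0.12, -0.993, 0.0], [-0.002, -0.0, -1.0]]
force: [-0.1, -0.4, -4.4]
opening: 0.136
```

>>> {"method": "send_rows", "body": {
  "moves": [
    [[0,0,0,-0.2,-2,0,-1],[0,0,0,-0.2,-2.5,0,-1],[0,0,0,-0.3,-3,0,-1],[0,0,0,-0.3,-3,0,-1],[0,0,0,-0.3,-3,0,-1]]
  ]
}}

```text
time_s: 9.15
position: [0.528, 0.1511, 0.235]
tcp_rot: [[0.993, -0.118, -0.001], [-0.118, -0.993, 0.0], [-0.001, -0.0, -1.0]]
force: [0.2, 0.4, -3.9]
opening: 0.138
```

>>> {"method": "send_rows", "body": {
  "moves": [
    [[0,0,0,-0.3,-3,0,-1],[0,0,0,-0.3,-3,0,-1],[0,0,0,-0.3,-2.5,0,-1],[0,0,0,-0.2,-2,0,-1],[0,0,0,0,-1,0,-1]]
  ]
}}

```text
time_s: 9.65
position: [0.5302, 0.2671, 0.2349]
tcp_rot: [[0.993, -0.115, -0.002], [-0.115, -0.993, 0.001], [-0.002, -0.0, -1.0]]
force: [0.8, 0.5, -4.7]
opening: 0.14
```

>>> {"method": "send_rows", "body": {
  "moves": [
    [[0,0,0,0,0,0,-1],[0,0,0,0,0,0,-1],[0,0,0,0,0,0,-1],[0,0,0,0,0,0,-1],[0,0,0,0,0,0,-1]]
  ]
}}

```text
time_s: 10.15
position: [0.5317, 0.2635, 0.2356]
tcp_rot: [[0.993, -0.12, -0.0], [-0.12, -0.993, -0.0], [-0.0, 0.0, -1.0]]
force: [0.3, -0.9, -4.2]
opening: 0.137
```

```bash
python3 - <<'E'
from h import *
goto([.532,.265,.232],-96.8)
im,m=shot('wrist','w1.png');np.save('w1.npy',m,allow_pickle=True);cv2.imwrite('pics/w1v.png',cv2.resize(im,(800,600)))
E
```

```text
t 10.15 pos [0.5317 0.2635 0.2356] F [ 0.3 -0.9 -4.2] open 0.137 j6 112.5 
 turn [ 0.01  0.   -0.08] shift_cm [ 0.01 -0.15  0.36]
```

View pics/w1v.png

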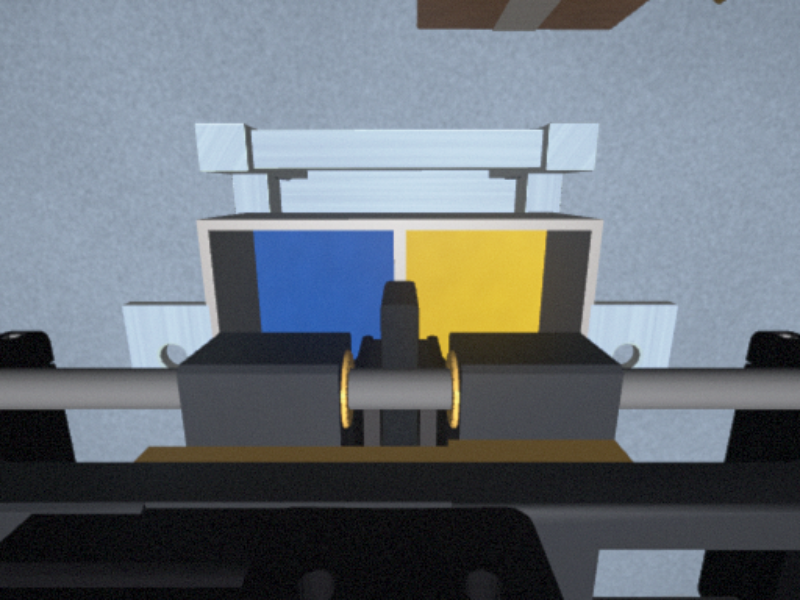

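```bash
python3 - <<'E'
from h import *
m=np.load('w1.npy',allow_pickle=True).item();z=.2353
for n,p in dict(h1=(173,355),h0=(627,355),fl=(199,221),fr=(601,221)).items():print(n,(ray(m,np.array(p)*.64,z)-0).round(4))
a=ray(m,np.array((173,355))*.64,z);b=ray(m,np.array((627,355))*.64,z);print(np.linalg.norm(a-b))
c=ray(m,np.array((199,221))*.64,z);d=ray(m,np.array((601,221))*.64,z);print(np.linalg.norm(c-d),'box c',(c+d)/2-.055*np.array([.993,-.119,0]),'hole mid',(a+b)/2)
# posts' top front edges, z=.16
for n,p in dict(pl=(197,172),pl2=(250,170),pr=(545,170),pr2=(598,170)).items():print(n,ray(m,np.array(p)*.64,.16).round(4))
R_=np.array([.532,.2648]);ex=np.array([.993,-.1185]);ey=np.array([.1185,.993])
for x,y in[(76,103),(76,81),(76,-81),(76,-103)]:print('expected',R_+(ex*x+ey*y)/1000)
E
```

```text
h1 [0.5445 0.3534 0.2353]
h0 [0.5228 0.1726 0.2353]
fl [0.5952 0.3307 0.2353]
fr [0.5774 0.1827 0.2353]
0.18216901373498542
0.14906006256175575 box c [0.53170958 0.26321588 0.2353    ] hole mid [0.53367261 0.26299833 0.2353    ]
pl [0.6193 0.3608 0.16  ]
pl2 [0.617  0.3328 0.16  ]
pr [0.5983 0.178  0.16  ]
pr2 [0.595  0.1502 0.16  ]
expected [0.6196735 0.358073 ]
expected [0.6170665 0.336227 ]
expected [0.5978695 0.175361 ]
expected [0.5952625 0.153515 ]
```

>>> {"method": "send_rows", "body": {
  "moves": [
    [[0,0,0,0,-0.15,1,-1],[0,0,0,0,0,2,-1],[0,0,0,0,0,2,-1],[0,0,0,0,0,1,-1],[0,0,0,0,0,0.5,-1]]
  ]
}}

```text
time_s: 10.7
position: [0.531, 0.2656, 0.1689]
tcp_rot: [[0.993, -0.119, -0.003], [-0.119, -0.993, -0.001], [-0.003, 0.001, -1.0]]
force: [0.6, 0.7, -3.5]
opening: 0.138
```

>>> {"method": "send_rows", "body": {
  "moves": [
    [[0,0,0,0,0,0.5,-1],[0,0,0,0,0,0,-1],[0,0,0,0,0,0,-1],[0,0,0,0,0,0,-1],[0,0,0,0,0,0,-1]]
  ]
}}

```text
time_s: 11.2
position: [0.5321, 0.2659, 0.1662]
tcp_rot: [[0.993, -0.119, 0.001], [-0.119, -0.993, 0.0], [0.001, -0.0, -1.0]]
force: [-0.2, 0.2, -4.2]
opening: 0.138
```

```bash
python3 - <<'E'
from h import *
goto([.532,.2648,.1265],-96.8)
im,m=shot('wrist','w2.png');np.save('w2.npy',m,allow_pickle=True);cv2.imwrite('pics/w2v.png',cv2.resize(im[150:250],(800,313),interpolation=cv2.INTER_CUBIC)[:])
im,_=shot('scene');cv2.imwrite('pics/s2v.png',np.vstack([cv2.imread('pics/w2v.png')[:250],cv2.resize(im[100:200,240:440],(800,350),interpolation=2)]))
E
```

```text
t 11.2 pos [0.5321 0.2659 0.1662] F [-0.2  0.2 -4.2] open 0.138 j6 112.6 
 turn [-0.03 -0.07 -0.01] shift_cm [0.   0.12 3.97]
```

View pics/s2v.png

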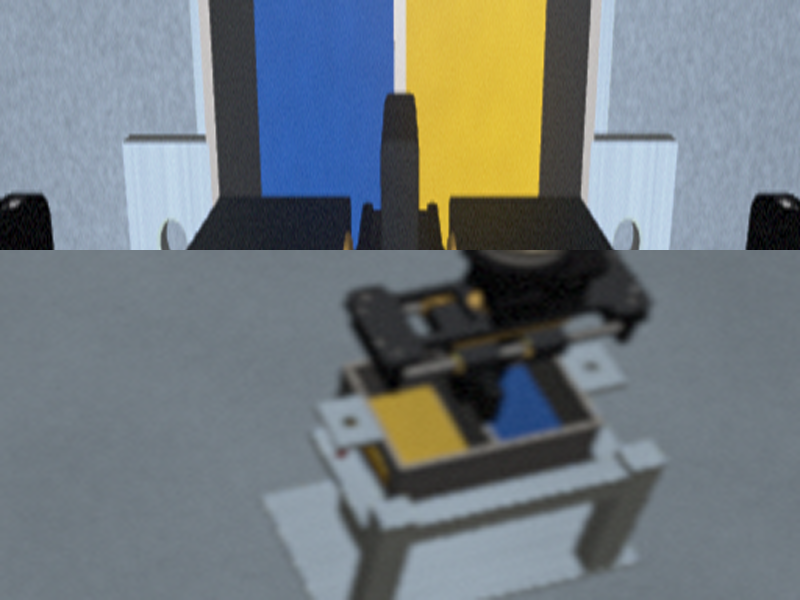

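The caddy sits squarely over the arms, with a red pin just visible below the yellow ear in the scene view. I'm lowering it slowly and watching the force.

>>> {"method": "send_rows", "body": {
  "moves": [
    [[0,0,0,0,0.1,0.4,-1],[0,0,0,0,0,0.5,-1],[0,0,0,0,0,0.5,-1],[0,0,0,0,0,0.4,-1],[0,0,0,0,0,0.2,-1]]
  ]
}}

```text
time_s: 11.8
position: [0.5312, 0.2647, 0.1447]
tcp_rot: [[0.993, -0.119, -0.001], [-0.119, -0.993, -0.0], [-0.001, 0.001, -1.0]]
force: [-0.2, 0.7, -4.2]
opening: 0.137
```

>>> {"method": "send_rows", "body": {
  "moves": [
    [[0,0,0,0,0,0.3,-1],[0,0,0,0,0,0.3,-1],[0,0,0,0,0,0.2,-1],[0,0,0,0,0,0.2,-1],[0,0,0,0,0,0.1,-1]]
  ]
}}

```text
time_s: 12.3
position: [0.5316, 0.2648, 0.1344]
tcp_rot: [[0.993, -0.119, -0.0], [-0.119, -0.993, -0.0], [-0.0, 0.0, -1.0]]
force: [-1.1, 0.8, -4.1]
opening: 0.135
```

>>> {"method": "send_rows", "body": {
  "moves": [
    [[0,0,0,0,0,0.2,-1],[0,0,0,0,0,0.2,-1],[0,0,0,0,0,0.15,-1],[0,0,0,0,0,0.1,-1],[0,0,0,0,0,0,-1]]
  ]
}}

```text
time_s: 12.8
position: [0.5316, 0.2648, 0.1279]
tcp_rot: [[0.993, -0.119, -0.0], [-0.119, -0.993, -0.0], [-0.0, 0.0, -1.0]]
force: [1.2, 0.9, -4.9]
opening: 0.135
```

>>> {"method": "send_rows", "body": {
  "moves": [
    [[0,0,0,0,0,0.1,-1],[0,0,0,0,0,0.05,-1],[0,0,0,0,0,0,-1],[0,0,0,0,0,0,-1],[0,0,0,0,0,0,-1]]
  ]
}}

```text
time_s: 13.3
position: [0.5316, 0.2648, 0.1266]
tcp_rot: [[0.993, -0.119, -0.0], [-0.119, -0.993, 0.0], [-0.0, -0.0, -1.0]]
force: [-0.6, 0.1, -4.5]
opening: 0.134
```

>>> {"method": "send_rows", "body": {
  "moves": [
    [[0,0,0,0,0,0.1,-1],[0,0,0,0,0,0.05,-1],[0,0,0,0,0,0,-1],[0,0,0,0,0,0,-1],[0,0,0,0,0,0,-1]]
  ]
}}

```text
time_s: 13.8
position: [0.5317, 0.2648, 0.1265]
tcp_rot: [[0.993, -0.118, 0.001], [-0.118, -0.993, 0.0], [0.001, -0.0, -1.0]]
force: [-3.0, -1.2, 6.1]
opening: 0.137
```

Contact came at the predicted height (0.1265 m), and the weight is off the arm. Releasing.

>>> {"method": "send_rows", "body": {
  "moves": [
    [[0,0,0,0,0,-0.08,0.1],[0,0,0,0,0,0,0.4],[0,0,0,0,0,0,0.4],[0,0,0,0,0,0,0.4],[0,0,0,0,0,0,0.4]]
  ]
}}

```text
time_s: 14.3
position: [0.5317, 0.2648, 0.1257]
tcp_rot: [[0.993, -0.119, -0.0], [-0.119, -0.993, -0.0], [-0.0, 0.0, -1.0]]
force: [-0.0, 0.3, 0.0]
opening: 0.502
```

>>> {"method": "send_rows", "body": {
  "moves": [
    [[0,0,0,0,0,0,0.4],[0,0,0,0,0,-1,0.4],[0,0,0,0,0,-2,0.4],[0,0,0,0,0,-3,0.4],[0,0,0,0,0,-4,0.4]]
  ]
}}

```text
time_s: 14.8
position: [0.5304, 0.2644, 0.2259]
tcp_rot: [[0.993, -0.119, -0.004], [-0.119, -0.993, -0.001], [-0.004, 0.001, -1.0]]
force: [0.3, -0.5, 0.3]
opening: 0.697
```

>>> {"method": "send_rows", "body": {
  "moves": [
    [[0,0,0,0,0,-4,0.4],[0,0,0,0,3,-2,0.4],[0,0,0,0,4,0,0.4],[0,0,0,0,4,0,0.4],[0,0,0,0,4,0,0.4]]
  ]
}}

```text
time_s: 15.3
position: [0.5135, 0.1147, 0.287]
tcp_rot: [[0.993, -0.118, 0.002], [-0.118, -0.993, -0.0], [0.002, -0.0, -1.0]]
force: [0.2, 0.3, -0.2]
opening: 0.701
```

```bash
python3 - <<'E'
from h import *
a,_=shot('top','top3.png');b,_=shot('scene','scene3.png')
cv2.imwrite('pics/c3.png',np.vstack([cv2.resize(a[150:225,60:220],(640,300),interpolation=2),cv2.resize(b[120:195,300:460],(640,300),interpolation=2)]))
goto([.49,-.25,.29],-90)
E
```

```text
t 15.4 pos [0.5134 0.112  0.2867] F [ 0.6  0.7 -0. ] open 0.698 j6 97.3 
 turn [ 0.1  -0.02 -7.1 ] shift_cm [-2.34 36.2  -0.33]
```

View pics/c3.png

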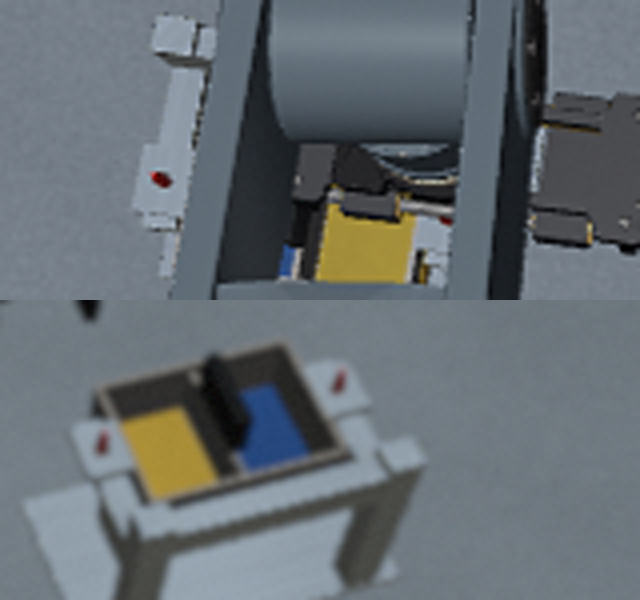

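The caddy is hanging: both red pins stick up through the ears and it sits between the arms. Next is the mat.

>>> {"method": "send_rows", "body": {
  "moves": [
    [[0,0,-3.6,0,0,-1,1],[0,0,-3.5,0,0,-1,1],[0,0,0,-0.5,3,-0.5,1],[0,0,0,-0.7,4,-0.5,1],[0,0,0,-0.7,4,0,1]]
  ]
}}

```text
time_s: 15.9
position: [0.4959, 0.0057, 0.3173]
tcp_rot: [[1.0, 0.007, 0.003], [0.007, -1.0, -0.0], [0.003, 0.0, -1.0]]
force: [0.9, -0.1, -0.1]
opening: 0.985
```

>>> {"method": "send_rows", "body": {
  "moves": [
    [[0,0,0,-0.9,4.5,0,1],[0,0,0,-0.9,4.5,0,1],[0,0,0,-0.9,4.5,0,1],[0,0,0,-0.9,4.5,0,1],[0,0,0,-0.8,4,0,1]]
  ]
}}

```text
time_s: 16.4
position: [0.4524, -0.216, 0.3166]
tcp_rot: [[1.0, 0.005, 0.001], [0.005, -1.0, -0.001], [0.001, 0.001, -1.0]]
force: [1.1, 0.3, 0.6]
opening: 0.998
```

>>> {"method": "send_rows", "body": {
  "moves": [
    [[0,0,0,0,2,0,1],[0,0,0,0,1,0,1],[0,0,0,0,0,0,1],[0,0,0,0,0,0,1],[0,0,0,0,0,0,1]]
  ]
}}

```text
time_s: 16.9
position: [0.4528, -0.2428, 0.3159]
tcp_rot: [[1.0, 0.007, -0.0], [0.007, -1.0, 0.001], [-0.0, -0.001, -1.0]]
force: [-0.0, 0.3, 1.0]
opening: 1.003
```

```bash
cat >> h.py <<'E'
def fittings(m,im,z=.010):
    """badges (silver ring) and buckles (orange) on the mat seen by a camera: world centre, long-axis angle"""
    h,s,v=cv2.split(cv2.cvtColor(im,cv2.COLOR_BGR2HSV)); out=[]
    for n,k in dict(buckle=(h>3)&(h<26)&(s>90)&(v>90),badge=((v>150)&(s<70))|((s>90)&(v>60)&((h>100)|(h<3)))).items():
        cs,_=cv2.findContours(k.astype(np.uint8),cv2.RETR_EXTERNAL,cv2.CHAIN_APPROX_NONE)
        for c in cs:
            if cv2.contourArea(c)<40: continue
            w=np.array([ray(m,p[0],.003+z)[:2] for p in c])*1000
            (cx,cy),sz,_=r=cv2.minAreaRect(w.astype(np.float32))
            if not(25<max(sz)<56 and min(sz)>20): continue
            b=cv2.boxPoints(r);e=max([b[1]-b[0],b[2]-b[1]],key=np.linalg.norm)
            out.append((n,round(cx/1000,4),round(cy/1000,4),np.round(sz,1).tolist(),round(float(np.degrees(np.arctan2(e[1],e[0])))%180,1)))
    return out
E
python3 - <<'E'
from h import *
goto([.45,-.25,.32],-90)
im,m=shot('wrist','w4.png');np.save('w4.npy',m,allow_pickle=True);cv2.imwrite('pics/w4v.png',cv2.resize(im,(640,480)))
for f in fittings(m,im):print(f)
for t in ['buckle0','badge0']:
    print(t,[(np.round(d['location'],3).tolist(),round(d['p'],2)) for d in spot_in('wrist',t)])
E
```

```text
t 16.9 pos [ 0.4528 -0.2428  0.3159] F [-0.   0.3  1. ] open 1.003 j6 48.9 
 turn [-0.04  0.01  0.39] shift_cm [-0.28  0.72 -0.41]
('buckle', 0.5005, -0.2118, [45.1, 31.1], 24.1)
('buckle', 0.5039, -0.2938, [31.2, 44.8], 157.8)
buckle0 [([0.638, -0.414, 0.011], 0.96), ([0.502, -0.294, 0.011], 0.78), ([0.462, -0.416, 0.008], 0.77), ([0.543, -0.424, 0.012], 0.76), ([0.502, -0.215, 0.014], 0.74), ([0.34, -0.436, 0.015], 0.67)]
badge0 [([0.572, -0.289, 0.012], 0.8), ([0.63, -0.286, 0.014], 0.73), ([0.438, -0.226, 0.015], 0.72)]
```

View pics/w4v.png

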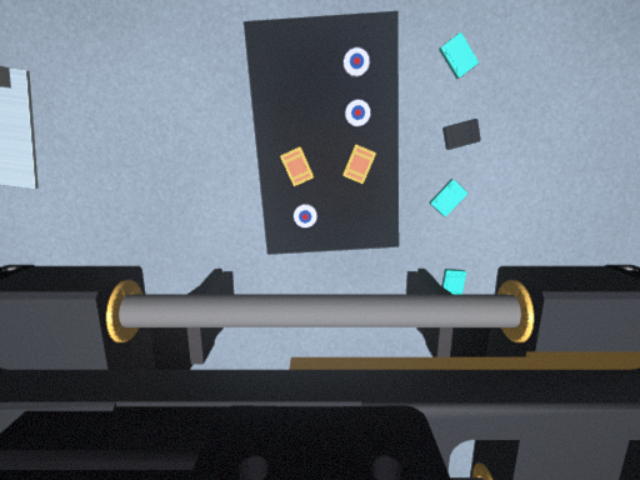

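All five fittings lie as before: badges at (357,61), (357,112), (305,216) and buckles at (297,166), (359,164). Nothing has been knocked yet.

```bash
sed -i 's/cv2.RETR_EXTERNAL/cv2.RETR_LIST/' h.py; python3 - <<'E'
from h import *
m=np.load('w4.npy',allow_pickle=True).item()
for f in fittings(m,cv2.imread('pics/w4.png')):print(f)
goto([.5005,-.2118,.07],-65.9)
E
```

```text
('buckle', 0.5005, -0.2118, [45.1, 31.1], 24.1)
('buckle', 0.5039, -0.2938, [31.2, 44.8], 157.8)
('badge', 0.4348, -0.2226, [30.8, 31.3], 179.4)
('badge', 0.4606, -0.4155, [34.8, 46.6], 138.6)
('badge', 0.5427, -0.4245, [33.5, 49.0], 105.1)
('badge', 0.5677, -0.2898, [30.0, 31.9], 90.4)
('badge', 0.6271, -0.2863, [31.0, 30.8], 1.4)
('badge', 0.6346, -0.4112, [46.5, 35.6], 37.2)
t 17.05 pos [ 0.4528 -0.2433  0.316 ] F [-1.  -1.1  0.8] open 1.0 j6 48.9 
 turn [-1.000e-02 -0.000e+00 -2.372e+01] shift_cm [ 5.64 -0.93 24.6 ]
```

>>> {"method": "send_rows", "body": {
  "moves": [
    [[0,0,-8,0,0,3,0.3],[0,0,-8,0,0,3,0.3],[0,0,-7.7,0,0,3,0.3],[0,0,0,2,-0.5,3,0.3],[0,0,0,2,-0.4,3,0.3]]
  ]
}}

```text
time_s: 17.55
position: [0.4859, -0.2194, 0.165]
tcp_rot: [[0.914, 0.406, 0.001], [0.406, -0.914, -0.0], [0.0, 0.0, -1.0]]
force: [0.1, -0.6, -0.2]
opening: 0.676
```

>>> {"method": "send_rows", "body": {
  "moves": [
    [[0,0,0,1.6,0,3,0.3],[0,0,0,0,0,3,0.3],[0,0,0,0,0,2,0.3],[0,0,0,0,0,1,0.3],[0,0,0,0,0,0,0.3]]
  ]
}}

```text
time_s: 18.05
position: [0.4996, -0.2127, 0.0748]
tcp_rot: [[0.913, 0.407, -0.002], [0.407, -0.913, 0.002], [-0.001, -0.002, -1.0]]
force: [-0.7, 0.3, 0.3]
opening: 0.651
```

>>> {"method": "send_rows", "body": {
  "moves": [
    [[0,0,0,0,0,0,0.3],[0,0,0,0,0,0,0.3],[0,0,0,0,0,0,0.3],[0,0,0,0,0,0,0.3],[0,0,0,0,0,0,0.3]]
  ]
}}

```text
time_s: 18.55
position: [0.5003, -0.2137, 0.0764]
tcp_rot: [[0.914, 0.406, 0.001], [0.406, -0.914, -0.001], [0.001, 0.001, -1.0]]
force: [-0.2, 0.4, 0.6]
opening: 0.651
```

```bash
python3 - <<'E'
from h import *
goto([.5005,-.2118,.005],-65.9)
E
```

```text
t 18.55 pos [ 0.5003 -0.2137  0.0764] F [-0.2  0.4  0.6] open 0.651 j6 31.1 
 turn [ 0.05 -0.03 -0.12] shift_cm [ 0.09 -0.16  7.14]
```

>>> {"method": "send_rows", "body": {
  "moves": [
    [[0,0,0,0.1,-0.15,2,0.3],[0,0,0,0,0,2,0.3],[0,0,0,0,0,1.7,0.3],[0,0,0,0,0,1,0.3],[0,0,0,0,0,0.4,0.3]]
  ]
}}

```text
time_s: 19.05
position: [0.5001, -0.2114, 0.004]
tcp_rot: [[0.914, 0.406, -0.001], [0.406, -0.914, 0.001], [-0.001, -0.001, -1.0]]
force: [0.2, 0.6, -0.2]
opening: 0.65
```

>>> {"method": "send_rows", "body": {
  "moves": [
    [[0,0,0,0,0,0,0.3],[0,0,0,0,0,0,-1],[0,0,0,0,0,0,-1],[0,0,0,0,0,0,-1],[0,0,0,0,0,0,-1]]
  ]
}}

```text
time_s: 19.55
position: [0.5007, -0.2118, 0.0053]
tcp_rot: [[0.914, 0.407, 0.001], [0.407, -0.914, -0.0], [0.0, 0.001, -1.0]]
force: [-0.3, -0.8, 0.7]
opening: 0.373
```

>>> {"method": "send_rows", "body": {
  "moves": [
    [[0,0,0,0,0,0,-1],[0,0,0,0,0,0,-1],[0,0,0,0,0,0,-1],[0,0,0,0,0,0,-1],[0,0,0,0,0,-1,-1]]
  ]
}}

```text
time_s: 20.05
position: [0.4996, -0.2111, 0.0141]
tcp_rot: [[0.914, 0.407, -0.002], [0.407, -0.914, 0.002], [-0.001, -0.002, -1.0]]
force: [0.5, -0.4, 0.2]
opening: 0.338
```

>>> {"method": "send_rows", "body": {
  "moves": [
    [[0,0,0,0,0,-3,-1],[0,0,0,0,0,-4,-1],[0,0,0,0,0,-4,-1],[0,0,0,0,0,-4,-1],[0,0,0,0,0,-3,-1]]
  ]
}}

```text
time_s: 20.55
position: [0.5007, -0.2117, 0.1976]
tcp_rot: [[0.914, 0.407, 0.002], [0.407, -0.914, -0.001], [0.001, 0.002, -1.0]]
force: [0.4, -0.6, -0.4]
opening: 0.341
```

```bash
python3 - <<'E'
from h import *
goto([.5276+.02,.228-.0024,.20],-6.8+180)
goto([.5276+.02,.228-.0024,.20],-6.8)
print(readout.read_state()['joint_positions'])
E
```

```text
t 20.55 pos [ 0.5007 -0.2117  0.1976] F [ 0.4 -0.6 -0.4] open 0.341 j6 31.3 
 turn [ 1.400e-01 -1.000e-02 -5.921e+01] shift_cm [43.98 -0.52 -0.24]
t 20.55 pos [ 0.5007 -0.2117  0.1976] F [ 0.4 -0.6 -0.4] open 0.341 j6 31.3 
 turn [ 1.400e-01 -1.000e-02 -5.921e+01] shift_cm [43.98 -0.52 -0.24]
[-3.47071940e+01  2.57703982e+01  9.54543367e+01  3.01542674e-03
  5.86423345e+01  3.13010958e+01]
```

>>> {"method": "send_rows", "body": {
  "moves": [
    [[0,0,-8.4,0,0,0,-1],[0,0,-8.4,0,0,0,-1],[0,0,-8.4,0,0,0,-1],[0,0,-8.4,0,0,0,-1],[0,0,-8.4,0,0,0,-1]]
  ]
}}

```text
time_s: 21.05
position: [0.5, -0.2113, 0.195]
tcp_rot: [[0.401, 0.916, -0.001], [0.916, -0.401, 0.0], [0.0, -0.001, -1.0]]
force: [0.1, 0.8, -0.4]
opening: 0.339
```

>>> {"method": "send_rows", "body": {
  "moves": [
    [[0,0,-8.4,0,0,0,-1],[0,0,-8.4,0,0,0,-1],[0,0,0,4,0,0,-1],[0,0,0,4.5,0,0,-1],[0,0,0,4.5,0,0,-1]]
  ]
}}

```text
time_s: 21.55
position: [0.5163, -0.0816, 0.1949]
tcp_rot: [[0.127, 0.992, -0.001], [0.992, -0.127, 0.0], [0.0, -0.001, -1.0]]
force: [1.2, 0.1, -0.0]
opening: 0.34
```

>>> {"method": "send_rows", "body": {
  "moves": [
    [[0,0,0,4.5,0,0,-1],[0,0,0,4.5,0,0,-1],[0,0,0,4.5,0,0,-1],[0,0,0,4.5,0,0,-1],[0,0,0,4.5,0,0,-1]]
  ]
}}

```text
time_s: 22.05
position: [0.5445, 0.1424, 0.195]
tcp_rot: [[0.125, 0.992, -0.001], [0.992, -0.125, -0.0], [-0.0, -0.001, -1.0]]
force: [0.1, -1.0, -1.5]
opening: 0.338
```

>>> {"method": "send_rows", "body": {
  "moves": [
    [[0,0,0,4.5,-0.2,0,-1],[0,0,0,3,-0.2,0,-1],[0,0,0,1,0,0,-1],[0,0,0,0,0,0,-1],[0,0,0,0,0,0,-1]]
  ]
}}

```text
time_s: 22.55
position: [0.5513, 0.2244, 0.1947]
tcp_rot: [[0.126, 0.992, -0.001], [0.992, -0.126, -0.001], [-0.001, -0.001, -1.0]]
force: [0.7, -0.8, -1.2]
opening: 0.335
```

```bash
python3 - <<'E'
from h import *
goto([.5276+.02,.228-.0024,.115],-6.8)
E
```

```text
t 22.55 pos [0.5513 0.2244 0.1947] F [ 0.7 -0.8 -1.2] open 0.335 j6 18.7 
 turn [-0.05  0.06 -0.42] shift_cm [ 0.08 -0.38  7.97]
```

>>> {"method": "send_rows", "body": {
  "moves": [
    [[0,0,-0.4,0,-1.2,0.5,-1],[0,0,0,0,-0.4,2,-1],[0,0,0,0,0,2.5,-1],[0,0,0,0,0,2,-1],[0,0,0,0,0,1,-1]]
  ]
}}

```text
time_s: 23.05
position: [0.5348, 0.2251, 0.1133]
tcp_rot: [[0.121, 0.993, -0.003], [0.993, -0.121, -0.001], [-0.002, -0.003, -1.0]]
force: [1.0, 0.5, -0.6]
opening: 0.339
```

>>> {"method": "send_rows", "body": {
  "moves": [
    [[0,0,0,0,0,0,-1],[0,0,0,0,0,0,-0.1],[0,0,0,0,0,0,-0.05],[0,0,0,0,0,0,-0.05],[0,0,0,0,0,0,-0.05]]
  ]
}}

```text
time_s: 23.55
position: [0.5363, 0.2275, 0.1157]
tcp_rot: [[0.118, 0.993, 0.002], [0.993, -0.118, 0.0], [0.001, 0.002, -1.0]]
force: [-0.5, -0.6, -0.0]
opening: 0.466
```

>>> {"method": "send_rows", "body": {
  "moves": [
    [[0,0,0,0,0,-1.5,0],[0,0,0,0,0,-3,0],[0,0,0,0,0,-4,0],[0,0,0,-4,0,0,0],[0,0,0,-4.5,0,0,0.3]]
  ]
}}

```text
time_s: 24.05
position: [0.527, 0.1435, 0.202]
tcp_rot: [[0.115, 0.993, 0.006], [0.993, -0.115, 0.0], [0.001, 0.005, -1.0]]
force: [-0.6, -0.7, -0.2]
opening: 0.536
```

>>> {"method": "send_rows", "body": {
  "moves": [
    [[0,0,0,-5,0,0,0.3],[0,0,0,-5,0,0,0.3],[0,0,0,-5,0,0,0.3],[0,0,0,-5,0,0,0.3],[0,0,0,-5,0,0,0.3]]
  ]
}}

```text
time_s: 24.55
position: [0.4958, -0.1071, 0.2004]
tcp_rot: [[0.118, 0.993, 0.001], [0.993, -0.118, -0.0], [-0.0, 0.001, -1.0]]
force: [1.2, -0.7, 0.3]
opening: 0.648
```

>>> {"method": "send_rows", "body": {
  "moves": [
    [[0,0,0,-4,0,-2,0.3],[0,0,0,-4,0,-2,0.3],[0,0,0,-2,0,0,0.3],[0,0,0,0,0,0,0.3],[0,0,0,0,0,0,0.3]]
  ]
}}

```text
time_s: 25.05
position: [0.4838, -0.2041, 0.2398]
tcp_rot: [[0.12, 0.993, -0.0], [0.993, -0.12, 0.001], [0.001, -0.0, -1.0]]
force: [-0.1, -0.1, -0.8]
opening: 0.651
```

```bash
python3 - <<'E'
from h import *
a,m=shot('top','top5.png')
for f in fittings(m,a):print(f)
cv2.imwrite('pics/c5.png',cv2.resize(a[140:270,60:400],(790,302),interpolation=2))
goto([.5039,-.2938,.075],-112.2)
E
```

```text
('buckle', 0.7388, -0.0132, [42.1, 32.8], 44.9)
('badge', 0.669, 0.3953, [27.3, 26.0], 85.0)
t 25.1 pos [ 0.4838 -0.2034  0.2396] F [-1.  -0.5 -0.5] open 0.653 j6 -28.3 
 turn [-1.00e-02 -1.00e-01 -7.46e+01] shift_cm [-5.28 -7.61 16.46]
```

View pics/c5.png

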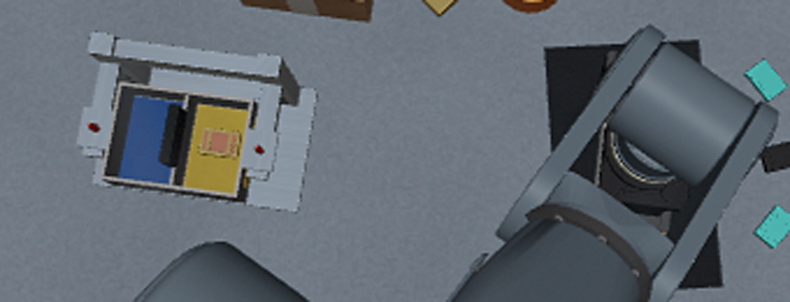

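The top crop shows the caddy level on both pins with the buckle in the yellow compartment at (218,142).

>>> {"method": "send_rows", "body": {
  "moves": [
    [[0,0,-8.3,0,0,0,0.3],[0,0,-8.3,0,0,0,0.3],[0,0,-8.3,0,0,0,0.3],[0,0,-8.3,0,0,0,0.3],[0,0,-8.3,0,0,0,0.3]]
  ]
}}

```text
time_s: 25.6
position: [0.4841, -0.2023, 0.2394]
tcp_rot: [[-0.576, 0.817, -0.001], [0.817, 0.576, 0.001], [0.002, -0.0, -1.0]]
force: [-0.4, 0.1, -0.8]
opening: 0.652
```

>>> {"method": "send_rows", "body": {
  "moves": [
    [[0,0,-8.3,0,0,0,0.3],[0,0,-8.3,0,0,0,0.3],[0,0,-8.3,0,0,0,0.3],[0,0,-8.2,0,0,0,0.3],[0,0,0,0,0,0,0.3]]
  ]
}}

```text
time_s: 26.1
position: [0.4841, -0.2026, 0.2395]
tcp_rot: [[-0.927, 0.376, -0.001], [0.376, 0.927, 0.001], [0.001, 0.001, -1.0]]
force: [0.2, 0.7, 0.1]
opening: 0.648
```

```bash
python3 - <<'E'
from h import *
im,m=shot('wrist','w6.png')
for f in fittings(m,im):print(f)
goto([.5039,-.2938,.075],-112.2)
E
```

```text
('buckle', 0.502, -0.2924, [31.0, 44.7], 155.8)
('badge', 0.6107, -0.3405, [22.3, 30.0], 157.9)
('badge', 0.6266, -0.2849, [31.6, 31.6], 157.9)
('badge', 0.7414, 0.0937, [50.8, 23.6], 67.9)
('badge', 0.4626, -0.5926, [50.4, 23.5], 67.9)
('badge', 0.4336, -0.2219, [30.7, 31.7], 157.1)
('badge', 0.335, -0.4328, [37.6, 47.1], 175.9)
t 26.15 pos [ 0.4842 -0.2028  0.2395] F [-0.5  0.5  0. ] open 0.651 j6 -102.7 
 turn [ 0.03 -0.07 -0.06] shift_cm [-5.27 -7.68 16.45]
```

>>> {"method": "send_rows", "body": {
  "moves": [
    [[0,0,0,-2,-3,3,0.3],[0,0,0,-2,-3,4,0.3],[0,0,0,-1.2,-1.6,4,0.3],[0,0,0,0,0,3,0.3],[0,0,0,0,0,1.5,0.3]]
  ]
}}

```text
time_s: 26.65
position: [0.5018, -0.2908, 0.0843]
tcp_rot: [[-0.924, 0.381, -0.004], [0.381, 0.924, 0.004], [0.005, 0.002, -1.0]]
force: [-1.2, -0.1, 0.6]
opening: 0.65
```

>>> {"method": "send_rows", "body": {
  "moves": [
    [[0,0,0,0,0,1,0.3],[0,0,0,0,0,0,0.3],[0,0,0,0,0,0,0.3],[0,0,0,0,0,0,0.3],[0,0,0,0,0,0,0.3]]
  ]
}}

```text
time_s: 27.15
position: [0.5038, -0.2924, 0.0789]
tcp_rot: [[-0.926, 0.378, 0.002], [0.378, 0.926, -0.002], [-0.002, -0.001, -1.0]]
force: [-1.2, 0.3, -0.5]
opening: 0.648
```

```bash
python3 - <<'E'
from h import *
goto([.503,-.293,.005],-112.7)
E
```

```text
t 27.15 pos [ 0.5038 -0.2924  0.0789] F [-1.2  0.3 -0.5] open 0.648 j6 -108.9 
 turn [-0.04  0.13  0.48] shift_cm [ 0.05 -0.09  7.39]
```

>>> {"method": "send_rows", "body": {
  "moves": [
    [[0,0,0.4,0,-0.1,2,0.3],[0,0,0,0,0,2,0.3],[0,0,0,0,0,1.9,0.3],[0,0,0,0,0,1.1,0.3],[0,0,0,0,0,0.4,0.3]]
  ]
}}

```text
time_s: 27.65
position: [0.5025, -0.2927, 0.0033]
tcp_rot: [[-0.923, 0.385, -0.001], [0.385, 0.923, 0.001], [0.001, 0.0, -1.0]]
force: [-3.8, 4.1, 31.4]
opening: 0.653
```

>>> {"method": "send_rows", "body": {
  "moves": [
    [[0,0,0,0,0,0,0.3],[0,0,0,0,0,0,-1],[0,0,0,0,0,0,-1],[0,0,0,0,0,0,-1],[0,0,0,0,0,0,-1]]
  ]
}}

```text
time_s: 28.15
position: [0.5029, -0.2931, 0.004]
tcp_rot: [[-0.923, 0.384, 0.0], [0.384, 0.923, -0.0], [-0.0, -0.0, -1.0]]
force: [0.1, -0.2, 0.1]
opening: 0.372
```

>>> {"method": "send_rows", "body": {
  "moves": [
    [[0,0,0,0,0,0,-1],[0,0,0,0,0,0,-1],[0,0,0,0,0,0,-1],[0,0,0,0,0,0,-1],[0,0,0,0,0,-1,-1]]
  ]
}}

```text
time_s: 28.65
position: [0.5019, -0.2923, 0.0129]
tcp_rot: [[-0.923, 0.385, -0.002], [0.385, 0.923, 0.002], [0.003, 0.001, -1.0]]
force: [0.9, -0.2, -0.1]
opening: 0.341
```

>>> {"method": "send_rows", "body": {
  "moves": [
    [[0,0,0,0,0,-3,-1],[0,0,0,0,0,-4,-1],[0,0,0,0,0,-4,-1],[0,0,0,0,0,-4,-1],[0,0,0,0,0,-3,-1]]
  ]
}}

```text
time_s: 29.15
position: [0.5031, -0.2932, 0.1968]
tcp_rot: [[-0.923, 0.384, 0.002], [0.384, 0.923, -0.002], [-0.003, -0.001, -1.0]]
force: [0.7, -1.0, -0.9]
opening: 0.338
```

```bash
python3 - <<'E'
from h import *
goto([.5276-.007,.228+.001,.20],173.2)
E
```

```text
t 29.15 pos [ 0.5031 -0.2932  0.1968] F [ 0.7 -1.  -0.9] open 0.338 j6 -108.6 
 turn [5.000e-02 1.600e-01 7.419e+01] shift_cm [52.06 -4.45 -0.32]
```

Held (29.4 mm opening). The fingertips brushed the mat (31 N, dynamic overshoot), so I'll stop higher next time.

>>> {"method": "send_rows", "body": {
  "moves": [
    [[0,0,8.24,0,0,0,-1],[0,0,8.24,0,0,0,-1],[0,0,8.24,0,0,0,-1],[0,0,8.24,0,0,0,-1],[0,0,8.24,0,0,0,-1]]
  ]
}}

```text
time_s: 29.65
position: [0.5024, -0.2927, 0.194]
tcp_rot: [[-0.436, 0.9, -0.0], [0.9, 0.436, 0.0], [0.0, -0.0, -1.0]]
force: [-0.9, 0.5, 0.0]
opening: 0.341
```

>>> {"method": "send_rows", "body": {
  "moves": [
    [[0,0,8.24,0,0,0,-1],[0,0,8.24,0,0,0,-1],[0,0,8.24,0,0,0,-1],[0,0,8.24,0,0,0,-1],[0,0,0,4,-0.4,0,-1]]
  ]
}}

```text
time_s: 30.15
position: [0.5047, -0.257, 0.1943]
tcp_rot: [[0.125, 0.992, 0.003], [0.992, -0.125, -0.004], [-0.004, 0.004, -1.0]]
force: [0.4, 0.3, -1.0]
opening: 0.341
```

>>> {"method": "send_rows", "body": {
  "moves": [
    [[0,0,0,4.7,-0.4,0,-1],[0,0,0,4.7,-0.4,0,-1],[0,0,0,4.7,-0.4,0,-1],[0,0,0,4.7,-0.4,0,-1],[0,0,0,4.7,-0.4,0,-1]]
  ]
}}

```text
time_s: 30.65
position: [0.5109, -0.0153, 0.1941]
tcp_rot: [[0.118, 0.993, 0.0], [0.993, -0.118, 0.0], [0.0, 0.0, -1.0]]
force: [0.3, -0.4, -0.4]
opening: 0.337
```

>>> {"method": "send_rows", "body": {
  "moves": [
    [[0,0,0,4.7,-0.4,0,-1],[0,0,0,4.7,-0.4,0,-1],[0,0,0,4.7,-0.4,0,-1],[0,0,0,4.7,-0.4,0,-1],[0,0,0,3.5,-0.4,0,-1]]
  ]
}}

```text
time_s: 31.15
position: [0.5172, 0.2095, 0.1941]
tcp_rot: [[0.116, 0.993, 0.0], [0.993, -0.116, 0.0], [0.001, 0.0, -1.0]]
force: [0.8, -0.1, -0.8]
opening: 0.338
```

>>> {"method": "send_rows", "body": {
  "moves": [
    [[0,0,0,2,0,0,-1],[0,0,0,0.5,0,0,-1],[0,0,0,0,0,0,-1],[0,0,0,0,0,0,-1],[0,0,0,0,0,0,-1]]
  ]
}}

```text
time_s: 31.65
position: [0.5207, 0.2301, 0.1937]
tcp_rot: [[0.12, 0.993, -0.001], [0.993, -0.12, -0.0], [-0.0, -0.0, -1.0]]
force: [0.1, -0.6, -0.9]
opening: 0.338
```

```bash
python3 - <<'E'
from h import *
goto([.5276-.007,.228+.001,.115],173.2)
E
```

```text
t 31.65 pos [0.5207 0.2301 0.1937] F [ 0.1 -0.6 -0.9] open 0.338 j6 19.5 
 turn [-0.03  0.03 -0.07] shift_cm [-0.11  0.    7.87]
```

>>> {"method": "send_rows", "body": {
  "moves": [
    [[0,0,0,-0.1,0,1,-1],[0,0,0,0,0,2,-1],[0,0,0,0,0,2.5,-1],[0,0,0,0,0,1.5,-1],[0,0,0,0,0,0.5,-1]]
  ]
}}

```text
time_s: 32.15
position: [0.5191, 0.2293, 0.1163]
tcp_rot: [[0.119, 0.993, -0.005], [0.993, -0.119, -0.001], [-0.002, -0.004, -1.0]]
force: [-0.4, -1.5, -1.0]
opening: 0.34
```

>>> {"method": "send_rows", "body": {
  "moves": [
    [[0,0,0,0,0,0,-1],[0,0,0,0,0,0,-0.1],[0,0,0,0,0,0,-0.05],[0,0,0,0,0,0,-0.05],[0,0,0,0,0,0,-0.05]]
  ]
}}

```text
time_s: 32.65
position: [0.521, 0.2307, 0.1194]
tcp_rot: [[0.118, 0.993, 0.001], [0.993, -0.118, 0.0], [0.0, 0.001, -1.0]]
force: [-0.2, -0.4, 0.1]
opening: 0.469
```

>>> {"method": "send_rows", "body": {
  "moves": [
    [[0,0,0,0,0,-1.5,0],[0,0,0,0,0,-3,0],[0,0,0,0,0,-4,0],[0,0,0,-3.5,-0.3,0,0],[0,0,0,-4.5,-0.3,0,0.04]]
  ]
}}

```text
time_s: 33.15
position: [0.5066, 0.1525, 0.2058]
tcp_rot: [[0.114, 0.993, 0.006], [0.993, -0.114, 0.001], [0.001, 0.006, -1.0]]
force: [0.5, -0.5, -0.5]
opening: 0.508
```

>>> {"method": "send_rows", "body": {
  "moves": [
    [[0,0,0,-4.8,-0.4,0,0.04],[0,0,0,-4.8,-0.4,0,0.04],[0,0,0,-4.8,-0.4,0,0.04],[0,0,0,-4.8,-0.4,0,0.04],[0,0,0,-4.8,-0.4,0,0.04]]
  ]
}}

```text
time_s: 33.65
position: [0.4566, -0.0859, 0.2043]
tcp_rot: [[0.117, 0.993, 0.001], [0.993, -0.117, -0.001], [-0.0, 0.001, -1.0]]
force: [1.1, -1.1, -0.5]
opening: 0.519
```

>>> {"method": "send_rows", "body": {
  "moves": [
    [[0,0,0,-4.5,-0.3,0,0.04],[0,0,0,-4.5,-0.3,0,0.04],[0,0,0,-3,0,0,0.04],[0,0,0,-1,0,0,0.04],[0,0,0,0,0,0,0.04]]
  ]
}}

```text
time_s: 34.15
position: [0.4358, -0.2136, 0.2039]
tcp_rot: [[0.12, 0.993, 0.001], [0.993, -0.12, -0.0], [-0.0, 0.001, -1.0]]
force: [0.4, 0.0, 0.2]
opening: 0.522
```

```bash
python3 - <<'E'
from h import *
a,_=shot('top');cv2.imwrite('pics/t7.png',cv2.resize(a[160:240,80:220],(560,320),interpolation=2))
a,m=shot('wrist','w7.png')
for f in fittings(m,a):print(f)
goto([.434,-.2222,.007])
E
```

```text
('badge', 0.4342, -0.2217, [32.1, 31.5], 83.2)
t 34.25 pos [ 0.4355 -0.2113  0.2037] F [ 0.2  0.  -0.2] open 0.519 j6 -32.4 
 turn [-0.04 -0.07 -0.  ] shift_cm [-1.1  -0.02 19.67]
```

View pics/t7.png

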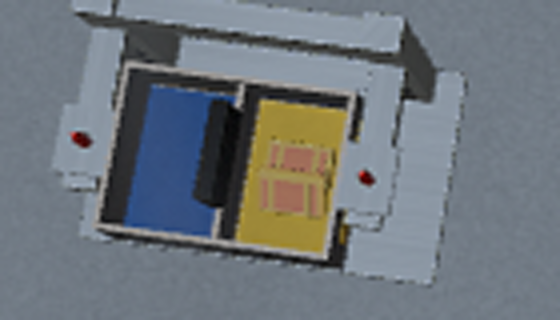

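Both buckles show in the yellow compartment at (300,158) and (292,195). The badge at (0.434, -0.222) hasn't moved.

>>> {"method": "send_rows", "body": {
  "moves": [
    [[0,0,0,-0.5,0,3,0.04],[0,0,0,-0.5,0,4,0.04],[0,0,0,0,0,3,0.04],[0,0,0,0,0,1.5,0.04],[0,0,0,0,0,1,0.04]]
  ]
}}

```text
time_s: 34.75
position: [0.4342, -0.22, 0.0774]
tcp_rot: [[0.116, 0.993, -0.002], [0.993, -0.116, 0.002], [0.002, -0.003, -1.0]]
force: [0.1, 0.8, -0.3]
opening: 0.519
```

>>> {"method": "send_rows", "body": {
  "moves": [
    [[0,0,0,0,0,1,0.04],[0,0,0,0,0,0,0.04],[0,0,0,0,0,0,0.04],[0,0,0,0,0,0,0.04],[0,0,0,0,0,0,0.04]]
  ]
}}

```text
time_s: 35.25
position: [0.4351, -0.2228, 0.0695]
tcp_rot: [[0.118, 0.993, 0.001], [0.993, -0.118, -0.001], [-0.001, 0.001, -1.0]]
force: [0.3, 1.0, 0.3]
opening: 0.518
```

```bash
python3 - <<'E'
from h import *
goto([.434,-.2220,.007])
E
```

```text
t 35.25 pos [ 0.4351 -0.2228  0.0695] F [0.3 1.  0.3] open 0.518 j6 -33.5 
 turn [ 0.08  0.05 -0.  ] shift_cm [ 0.07 -0.11  6.25]
```

>>> {"method": "send_rows", "body": {
  "moves": [
    [[0,0,0,0.1,-0.1,2,0.04],[0,0,0,0,0,2,0.04],[0,0,0,0,0,1.3,0.04],[0,0,0,0,0,0.7,0.04],[0,0,0,0,0,0.2,0.04]]
  ]
}}

```text
time_s: 35.75
position: [0.4336, -0.2214, 0.0064]
tcp_rot: [[0.118, 0.993, -0.0], [0.993, -0.118, 0.0], [0.0, -0.0, -1.0]]
force: [0.0, -0.3, 0.6]
opening: 0.524
```

>>> {"method": "send_rows", "body": {
  "moves": [
    [[0,0,0,0,0,0.15,0.04],[0,0,0,0,0,0,-1],[0,0,0,0,0,0,-1],[0,0,0,0,0,0,-1],[0,0,0,0,0,0,-1]]
  ]
}}

```text
time_s: 36.25
position: [0.434, -0.2216, 0.0057]
tcp_rot: [[0.118, 0.993, 0.001], [0.993, -0.118, -0.001], [-0.001, 0.001, -1.0]]
force: [0.6, 0.3, 3.8]
opening: 0.35
```

>>> {"method": "send_rows", "body": {
  "moves": [
    [[0,0,0,0,0,0,-1],[0,0,0,0,0,0,-1],[0,0,0,0,0,0,-1],[0,0,0,0,0,0,-1],[0,0,0,0,0,-1,-1]]
  ]
}}

```text
time_s: 36.75
position: [0.4331, -0.2209, 0.0147]
tcp_rot: [[0.118, 0.993, -0.002], [0.993, -0.118, 0.001], [0.001, -0.002, -1.0]]
force: [0.5, -0.3, 0.1]
opening: 0.347
```

>>> {"method": "send_rows", "body": {
  "moves": [
    [[0,0,0,0,0,-3,-1],[0,0,0,0,0,-4,-1],[0,0,0,0,0,-4,-1],[0,0,0,0,0,-4,-1],[0,0,0,0,0,-4,-1]]
  ]
}}

```text
time_s: 37.25
position: [0.433, -0.2208, 0.2071]
tcp_rot: [[0.118, 0.993, -0.001], [0.993, -0.118, 0.001], [0.0, -0.001, -1.0]]
force: [0.7, -0.7, -0.3]
opening: 0.348
```

```bash
python3 - <<'E'
from h import *
goto([.5364+.012,.3015-.0015,.20],173.2)
E
```

```text
t 37.25 pos [ 0.433  -0.2208  0.2071] F [ 0.7 -0.7 -0.3] open 0.348 j6 -33.4 
 turn [-0.04 -0.02  0.03] shift_cm [53.07  5.29  0.71]
```

>>> {"method": "send_rows", "body": {
  "moves": [
    [[0,0,0,3,0.4,0,-1],[0,0,0,4.6,0.4,0,-1],[0,0,0,4.6,0.4,0,-1],[0,0,0,4.6,0.4,0,-1],[0,0,0,4.6,0.4,0,-1]]
  ]
}}

```text
time_s: 37.75
position: [0.4783, -0.0094, 0.2055]
tcp_rot: [[0.118, 0.993, -0.0], [0.993, -0.118, 0.0], [0.0, -0.0, -1.0]]
force: [1.2, -0.0, -0.8]
opening: 0.349
```

>>> {"method": "send_rows", "body": {
  "moves": [
    [[0,0,0,4.6,0.5,0,-1],[0,0,0,4.6,0.5,0,-1],[0,0,0,4.6,0.5,0,-1],[0,0,0,4.6,0.5,0,-1],[0,0,0,4.6,0.5,0,-1]]
  ]
}}

```text
time_s: 38.25
position: [0.5302, 0.2161, 0.2054]
tcp_rot: [[0.118, 0.993, -0.001], [0.993, -0.118, -0.0], [-0.0, -0.001, -1.0]]
force: [0.9, -0.5, -1.5]
opening: 0.352
```

>>> {"method": "send_rows", "body": {
  "moves": [
    [[0,0,0,4.6,0.5,0,-1],[0,0,0,3,0.3,0,-1],[0,0,0,1,0,0,-1],[0,0,0,0,0,0,-1],[0,0,0,0,0,0,-1]]
  ]
}}

```text
time_s: 38.75
position: [0.548, 0.2974, 0.2049]
tcp_rot: [[0.118, 0.993, -0.002], [0.993, -0.118, -0.001], [-0.002, -0.001, -1.0]]
force: [-0.2, -0.2, 0.3]
opening: 0.351
```

```bash
python3 - <<'E'
from h import *
goto([.5364+.012,.3015-.0015,.115],173.2)
E
```

```text
t 38.75 pos [0.548  0.2974 0.2049] F [-0.2 -0.2  0.3] open 0.351 j6 25.1 
 turn [-0.09  0.09  0.01] shift_cm [0.26 0.01 8.99]
```

>>> {"method": "send_rows", "body": {
  "moves": [
    [[0,0,0,0.2,0,1,-1],[0,0,0,0,0,2.5,-1],[0,0,0,0,0,3,-1],[0,0,0,0,0,1.7,-1],[0,0,0,0,0,0.6,-1]]
  ]
}}

```text
time_s: 39.25
position: [0.5473, 0.2986, 0.1145]
tcp_rot: [[0.12, 0.993, -0.005], [0.993, -0.12, -0.002], [-0.003, -0.005, -1.0]]
force: [0.2, 0.0, -0.8]
opening: 0.349
```

>>> {"method": "send_rows", "body": {
  "moves": [
    [[0,0,0,0,0,0,-1],[0,0,0,0,0,0,-0.1],[0,0,0,0,0,0,0],[0,0,0,0,0,0,0],[0,0,0,0,0,0,0]]
  ]
}}

```text
time_s: 39.75
position: [0.5495, 0.3009, 0.1181]
tcp_rot: [[0.118, 0.993, 0.002], [0.993, -0.118, 0.001], [0.001, 0.001, -1.0]]
force: [-0.3, 0.5, 0.4]
opening: 0.49
```

>>> {"method": "send_rows", "body": {
  "moves": [
    [[0,0,0,0,0,-1.5,0],[0,0,0,0,0,-3,0],[0,0,0,0,0,-4,0],[0,0,0,-3.5,0.8,0,0],[0,0,0,-4.5,1.2,0,0.04]]
  ]
}}

```text
time_s: 40.25
position: [0.5604, 0.2202, 0.2046]
tcp_rot: [[0.114, 0.994, 0.005], [0.994, -0.114, 0.001], [0.002, 0.005, -1.0]]
force: [0.5, -0.8, -1.6]
opening: 0.51
```

>>> {"method": "send_rows", "body": {
  "moves": [
    [[0,0,0,-4.7,1.2,0,0.04],[0,0,0,-4.7,1.2,0,0.04],[0,0,0,-4.7,1.2,0,0.04],[0,0,0,-4.7,1.2,0,0.04],[0,0,0,-4.7,1.2,0,0.04]]
  ]
}}

```text
time_s: 40.75
position: [0.5915, -0.0234, 0.2028]
tcp_rot: [[0.118, 0.993, 0.001], [0.993, -0.118, -0.0], [-0.0, 0.001, -1.0]]
force: [0.7, 0.6, 0.6]
opening: 0.52
```

>>> {"method": "send_rows", "body": {
  "moves": [
    [[0,0,0,-4.7,1.2,0,0.04],[0,0,0,-4.7,1.2,0,0.04],[0,0,0,-4.7,1.2,0,0.04],[0,0,0,-4.7,1.2,0,0.04],[0,0,0,-4,1,0,0.04]]
  ]
}}

```text
time_s: 41.25
position: [0.6223, -0.2576, 0.2027]
tcp_rot: [[0.119, 0.993, 0.001], [0.993, -0.119, -0.001], [-0.001, 0.001, -1.0]]
force: [-0.0, -0.1, 0.7]
opening: 0.523
```

>>> {"method": "send_rows", "body": {
  "moves": [
    [[0,0,0,-2,0.6,0,0.04],[0,0,0,-0.7,0,0,0.04],[0,0,0,0,0,0,0.04],[0,0,0,0,0,0,0.04],[0,0,0,0,0,0,0.04]]
  ]
}}

```text
time_s: 41.75
position: [0.6248, -0.2803, 0.2023]
tcp_rot: [[0.116, 0.993, -0.001], [0.993, -0.116, 0.001], [0.001, -0.001, -1.0]]
force: [-0.7, 0.2, -0.4]
opening: 0.521
```

```bash
python3 - <<'E'
from h import *
a,m=shot('wrist','w8.png')
for f in fittings(m,a):print(f)
a,m=shot('top','top8.png')
for f in fittings(m,a):print('top',f)
a,m=shot('scene','scene8.png')
for f in fittings(m,a):print('scene',f)
goto([.627,-.2858,.07])
E
```

```text
('badge', 0.88, -0.6174, [55.9, 22.9], 83.4)
('badge', 0.6356, -0.4108, [44.8, 34.4], 37.7)
('badge', 0.5687, -0.2894, [32.6, 31.4], 37.6)
('badge', 0.6278, -0.2855, [33.1, 31.3], 83.4)
top ('buckle', 0.7388, -0.0132, [42.1, 32.8], 44.9)
top ('badge', 0.669, 0.3956, [27.8, 26.0], 85.0)
scene ('buckle', 0.7389, -0.0129, [42.2, 35.8], 45.6)
scene ('badge', 0.6294, -0.2845, [27.2, 29.8], 160.0)
scene ('badge', 0.4519, 0.2288, [38.9, 50.7], 174.7)
scene ('badge', 0.4759, 0.4282, [36.0, 50.6], 175.0)
t 41.9 pos [ 0.625  -0.2809  0.2025] F [0.2 0.2 0.6] open 0.52 j6 -26.9 
 turn [-0.   -0.01 -0.  ] shift_cm [-0.46  0.25 13.25]
```

E is at (0.6275, -0.2855), unmoved.

>>> {"method": "send_rows", "body": {
  "moves": [
    [[0,0,0,-0.45,0.25,3,0.04],[0,0,0,0,0,4,0.04],[0,0,0,0,0,3,0.04],[0,0,0,0,0,2,0.04],[0,0,0,0,0,1.2,0.04]]
  ]
}}

```text
time_s: 42.4
position: [0.6259, -0.2858, 0.068]
tcp_rot: [[0.117, 0.993, -0.003], [0.993, -0.117, 0.002], [0.002, -0.003, -1.0]]
force: [0.1, 0.1, 0.3]
opening: 0.518
```

>>> {"method": "send_rows", "body": {
  "moves": [
    [[0,0,0,0,0,0,0.04],[0,0,0,0,0,0,0.04],[0,0,0,0,0,0,0.04],[0,0,0,0,0,0,0.04],[0,0,0,0,0,0,0.04]]
  ]
}}

```text
time_s: 42.9
position: [0.6273, -0.2874, 0.0714]
tcp_rot: [[0.118, 0.993, 0.002], [0.993, -0.118, -0.001], [-0.001, 0.002, -1.0]]
force: [0.4, -0.3, -0.5]
opening: 0.519
```

```bash
python3 - <<'E'
from h import *
goto([.6275,-.2856,.006])
E
```

```text
t 42.9 pos [ 0.6273 -0.2874  0.0714] F [ 0.4 -0.3 -0.5] open 0.519 j6 -27.1 
 turn [ 0.1   0.05 -0.  ] shift_cm [ 0.18 -0.01  6.54]
```

>>> {"method": "send_rows", "body": {
  "moves": [
    [[0,0,0,0.15,0,2,0.04],[0,0,0,0,0,2,0.04],[0,0,0,0,0,1.4,0.04],[0,0,0,0,0,0.7,0.04],[0,0,0,0,0,0.3,0.04]]
  ]
}}

```text
time_s: 43.4
position: [0.6267, -0.2855, 0.0055]
tcp_rot: [[0.118, 0.993, -0.001], [0.993, -0.118, 0.001], [0.0, -0.001, -1.0]]
force: [-0.5, -0.3, -0.0]
opening: 0.519
```

>>> {"method": "send_rows", "body": {
  "moves": [
    [[0,0,0,0,0,0.1,0.04],[0,0,0,0,0,0,-1],[0,0,0,0,0,0,-1],[0,0,0,0,0,0,-1],[0,0,0,0,0,0,-1]]
  ]
}}

```text
time_s: 43.9
position: [0.6275, -0.2859, 0.006]
tcp_rot: [[0.118, 0.993, 0.001], [0.993, -0.118, -0.001], [-0.001, 0.001, -1.0]]
force: [0.5, -0.3, 1.8]
opening: 0.348
```

>>> {"method": "send_rows", "body": {
  "moves": [
    [[0,0,0,0,0,0,-1],[0,0,0,0,0,0,-1],[0,0,0,0,0,0,-1],[0,0,0,0,0,0,-1],[0,0,0,0,0,-1,-1]]
  ]
}}

```text
time_s: 44.4
position: [0.6257, -0.2848, 0.0139]
tcp_rot: [[0.118, 0.993, -0.003], [0.993, -0.118, 0.002], [0.002, -0.003, -1.0]]
force: [-0.3, 0.6, -0.8]
opening: 0.35
```

>>> {"method": "send_rows", "body": {
  "moves": [
    [[0,0,0,0,0,-3,-1],[0,0,0,0,0,-4,-1],[0,0,0,0,0,-4,-1],[0,0,0,0,0,-4,-1],[0,0,0,0,0,-4,-1]]
  ]
}}

```text
time_s: 44.9
position: [0.6262, -0.2851, 0.2065]
tcp_rot: [[0.118, 0.993, -0.001], [0.993, -0.118, 0.001], [0.001, -0.001, -1.0]]
force: [0.2, -1.0, 0.0]
opening: 0.349
```

```bash
python3 - <<'E'
from h import *
goto([.5364-.013,.3015+.0016,.20],173.2)
E
```

```text
t 44.9 pos [ 0.6262 -0.2851  0.2065] F [ 0.2 -1.   0. ] open 0.349 j6 -27.0 
 turn [-0.09 -0.04  0.03] shift_cm [ 57.19 -17.18   0.65]
```

>>> {"method": "send_rows", "body": {
  "moves": [
    [[0,0,0,3,-0.7,0,-1],[0,0,0,4.6,-1.4,0,-1],[0,0,0,4.6,-1.4,0,-1],[0,0,0,4.6,-1.4,0,-1],[0,0,0,4.6,-1.4,0,-1]]
  ]
}}

```text
time_s: 45.4
position: [0.5884, -0.0638, 0.2051]
tcp_rot: [[0.119, 0.993, -0.001], [0.993, -0.119, 0.0], [0.0, -0.001, -1.0]]
force: [0.4, -0.1, 0.1]
opening: 0.347
```

>>> {"method": "send_rows", "body": {
  "moves": [
    [[0,0,0,4.6,-1.4,0,-1],[0,0,0,4.6,-1.4,0,-1],[0,0,0,4.6,-1.4,0,-1],[0,0,0,4.6,-1.4,0,-1],[0,0,0,4.6,-1.4,0,-1]]
  ]
}}

```text
time_s: 45.9
position: [0.5461, 0.1727, 0.2052]
tcp_rot: [[0.118, 0.993, -0.001], [0.993, -0.118, -0.0], [-0.0, -0.001, -1.0]]
force: [0.4, 0.9, -0.5]
opening: 0.349
```

>>> {"method": "send_rows", "body": {
  "moves": [
    [[0,0,0,4.6,-1.4,0,-1],[0,0,0,4.6,-1.4,0,-1],[0,0,0,2.8,-1,0,-1],[0,0,0,0.8,-0.1,0,-1],[0,0,0,0,0,0,-1]]
  ]
}}

```text
time_s: 46.4
position: [0.5231, 0.3035, 0.205]
tcp_rot: [[0.115, 0.993, -0.0], [0.993, -0.115, -0.001], [-0.001, -0.0, -1.0]]
force: [0.6, -0.2, -0.6]
opening: 0.348
```

>>> {"method": "send_rows", "body": {
  "moves": [
    [[0,0,0,0,0,0,-1],[0,0,0,0,0,0,-1],[0,0,0,0,0,0,-1],[0,0,0,0,0,0,-1],[0,0,0,0,0,0,-1]]
  ]
}}

```text
time_s: 46.9
position: [0.524, 0.302, 0.2053]
tcp_rot: [[0.119, 0.993, 0.0], [0.993, -0.119, -0.0], [-0.0, 0.0, -1.0]]
force: [-0.8, 0.7, -0.2]
opening: 0.351
```

```bash
python3 - <<'E'
from h import *
goto([.5364-.013,.3015+.0016,.115],173.2)
E
```

```text
t 46.9 pos [0.524  0.302  0.2053] F [-0.8  0.7 -0.2] open 0.351 j6 26.2 
 turn [ 0.    0.   -0.03] shift_cm [ 0.1  -0.07  9.03]
```

>>> {"method": "send_rows", "body": {
  "moves": [
    [[0,0,0,0.1,-0.1,1,-1],[0,0,0,0,0,2.5,-1],[0,0,0,0,0,3,-1],[0,0,0,0,0,1.7,-1],[0,0,0,0,0,0.6,-1]]
  ]
}}

```text
time_s: 47.4
position: [0.5209, 0.3032, 0.1143]
tcp_rot: [[0.118, 0.993, -0.005], [0.993, -0.118, -0.002], [-0.002, -0.005, -1.0]]
force: [-0.5, 0.5, -0.5]
opening: 0.348
```

>>> {"method": "send_rows", "body": {
  "moves": [
    [[0,0,0,0,0,0,-1],[0,0,0,0,0,0,-0.1],[0,0,0,0,0,0,0],[0,0,0,0,0,0,0],[0,0,0,0,0,0,0]]
  ]
}}

```text
time_s: 47.9
position: [0.5233, 0.304, 0.1181]
tcp_rot: [[0.118, 0.993, 0.002], [0.993, -0.118, 0.001], [0.001, 0.001, -1.0]]
force: [0.5, 0.5, -0.1]
opening: 0.493
```

>>> {"method": "send_rows", "body": {
  "moves": [
    [[0,0,0,0,0,-1.5,0],[0,0,0,0,0,-3,0],[0,0,0,0,0,-4,0],[0,0,0,-3.5,0.6,0,0],[0,0,0,-4.8,1,0,0.04]]
  ]
}}

```text
time_s: 48.4
position: [0.5299, 0.2208, 0.2045]
tcp_rot: [[0.114, 0.994, 0.006], [0.994, -0.114, 0.002], [0.002, 0.005, -1.0]]
force: [-0.7, -0.3, -0.9]
opening: 0.512
```

>>> {"method": "send_rows", "body": {
  "moves": [
    [[0,0,0,-4.8,1,0,0.04],[0,0,0,-4.8,1,0,0.04],[0,0,0,-4.8,1,0,0.04],[0,0,0,-4.8,1,0,0.04],[0,0,0,-4.8,1,0,0.04]]
  ]
}}

```text
time_s: 48.9
position: [0.5503, -0.0267, 0.2028]
tcp_rot: [[0.118, 0.993, 0.001], [0.993, -0.118, -0.0], [-0.0, 0.001, -1.0]]
force: [-0.5, 0.3, 0.3]
opening: 0.517
```

>>> {"method": "send_rows", "body": {
  "moves": [
    [[0,0,0,-4.8,1,0,0.04],[0,0,0,-4.8,1,0,0.04],[0,0,0,-4.8,1,0,0.04],[0,0,0,-4.8,1,0,0.04],[0,0,0,-4,0.9,0,0.04]]
  ]
}}

```text
time_s: 49.4
position: [0.5715, -0.2639, 0.2028]
tcp_rot: [[0.119, 0.993, 0.001], [0.993, -0.119, -0.001], [-0.001, 0.001, -1.0]]
force: [1.1, 0.3, -0.5]
opening: 0.519
```

>>> {"method": "send_rows", "body": {
  "moves": [
    [[0,0,0,-2,0,0,0.04],[0,0,0,-0.7,0,0,0.04],[0,0,0,0,0,0,0.04],[0,0,0,0,0,0,0.04],[0,0,0,0,0,0,0.04]]
  ]
}}

```text
time_s: 49.9
position: [0.5684, -0.2855, 0.2023]
tcp_rot: [[0.116, 0.993, -0.001], [0.993, -0.116, 0.001], [0.001, -0.001, -1.0]]
force: [0.4, 0.0, -0.0]
opening: 0.523
```

```bash
python3 - <<'E'
from h import *
a,m=shot('wrist','w9.png')
for f in fittings(m,a):print(f)
goto([.5682,-.2895,.07])
a,_=shot('top','top9.png');cv2.imwrite('pics/t9.png',cv2.resize(a[160:240,80:220],(560,320),interpolation=2))
E
```

```text
('buckle', 0.8031, -0.1382, [52.9, 39.9], 80.7)
('badge', 0.5682, -0.2895, [31.8, 32.6], 173.4)
('badge', 0.7663, -0.1339, [51.0, 54.1], 173.4)
t 49.95 pos [ 0.5685 -0.2857  0.2024] F [ 0.   0.1 -0.4] open 0.52 j6 -30.1 
 turn [-0.02 -0.03 -0.  ] shift_cm [-0.38  0.02 13.24]
```

View pics/t9.png

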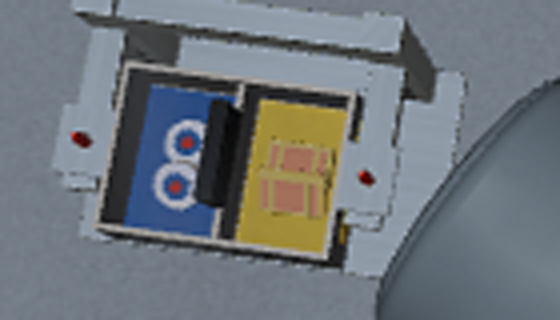

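Two badges lie in the blue compartment at (184,143) and (177,187), and the buckles are still in yellow. One badge is left.

>>> {"method": "send_rows", "body": {
  "moves": [
    [[0,0,0,-0.3,0,3,0.04],[0,0,0,0,0,4,0.04],[0,0,0,0,0,3,0.04],[0,0,0,0,0,2,0.04],[0,0,0,0,0,1.2,0.04]]
  ]
}}

```text
time_s: 50.5
position: [0.5673, -0.2891, 0.0682]
tcp_rot: [[0.117, 0.993, -0.003], [0.993, -0.117, 0.002], [0.002, -0.003, -1.0]]
force: [0.3, -0.3, 0.2]
opening: 0.522
```

>>> {"method": "send_rows", "body": {
  "moves": [
    [[0,0,0,0,0,0,0.04],[0,0,0,0,0,0,0.04],[0,0,0,0,0,0,0.04],[0,0,0,0,0,0,0.04],[0,0,0,0,0,0,0.04]]
  ]
}}

```text
time_s: 51.0
position: [0.5685, -0.291, 0.0713]
tcp_rot: [[0.118, 0.993, 0.001], [0.993, -0.118, -0.001], [-0.001, 0.002, -1.0]]
force: [0.4, -0.1, -0.5]
opening: 0.519
```

```bash
python3 - <<'E'
from h import *
goto([.5682,-.2895,.006])
E
```

```text
t 51.0 pos [ 0.5685 -0.291   0.0713] F [ 0.4 -0.1 -0.5] open 0.519 j6 -30.3 
 turn [ 0.09  0.05 -0.  ] shift_cm [ 0.15 -0.05  6.53]
```

>>> {"method": "send_rows", "body": {
  "moves": [
    [[0,0,0,0.15,0,2,0.04],[0,0,0,0,0,2,0.04],[0,0,0,0,0,1.4,0.04],[0,0,0,0,0,0.7,0.04],[0,0,0,0,0,0.3,0.04]]
  ]
}}

```text
time_s: 51.5
position: [0.568, -0.2891, 0.0056]
tcp_rot: [[0.118, 0.993, -0.001], [0.993, -0.118, 0.001], [0.0, -0.001, -1.0]]
force: [0.4, 0.5, -0.1]
opening: 0.521
```

>>> {"method": "send_rows", "body": {
  "moves": [
    [[0,0,0,0,0,0.1,0.04],[0,0,0,0,0,0,-1],[0,0,0,0,0,0,-1],[0,0,0,0,0,0,-1],[0,0,0,0,0,0,-1]]
  ]
}}

```text
time_s: 52.0
position: [0.5686, -0.2895, 0.0059]
tcp_rot: [[0.118, 0.993, 0.001], [0.993, -0.118, -0.001], [-0.001, 0.001, -1.0]]
force: [-0.6, 0.2, 3.2]
opening: 0.351
```

>>> {"method": "send_rows", "body": {
  "moves": [
    [[0,0,0,0,0,0,-1],[0,0,0,0,0,0,-1],[0,0,0,0,0,0,-1],[0,0,0,0,0,0,-1],[0,0,0,0,0,-1,-1]]
  ]
}}

```text
time_s: 52.5
position: [0.567, -0.2884, 0.0141]
tcp_rot: [[0.118, 0.993, -0.003], [0.993, -0.118, 0.002], [0.002, -0.003, -1.0]]
force: [0.3, 0.7, -0.6]
opening: 0.35
```

>>> {"method": "send_rows", "body": {
  "moves": [
    [[0,0,0,0,0,-3,-1],[0,0,0,0,0,-4,-1],[0,0,0,0,0,-4,-1],[0,0,0,0,0,-4,-1],[0,0,0,0,0,-4,-1]]
  ]
}}

```text
time_s: 53.0
position: [0.5675, -0.2887, 0.2067]
tcp_rot: [[0.118, 0.993, -0.001], [0.993, -0.118, 0.001], [0.001, -0.001, -1.0]]
force: [1.0, -0.5, -0.7]
opening: 0.351
```

```bash
python3 - <<'E'
from h import *
goto([.5368,.305,.20],173.2)
E
```

```text
t 53.0 pos [ 0.5675 -0.2887  0.2067] F [ 1.  -0.5 -0.7] open 0.351 j6 -30.2 
 turn [-0.07 -0.04  0.03] shift_cm [ 58.59 -10.08   0.67]
```

>>> {"method": "send_rows", "body": {
  "moves": [
    [[0,0,0,3,-0.5,0,-1],[0,0,0,4.7,-0.8,0,-1],[0,0,0,4.7,-0.8,0,-1],[0,0,0,4.7,-0.8,0,-1],[0,0,0,4.7,-0.8,0,-1]]
  ]
}}

```text
time_s: 53.5
position: [0.5562, -0.0665, 0.2052]
tcp_rot: [[0.119, 0.993, -0.001], [0.993, -0.119, 0.0], [0.0, -0.001, -1.0]]
force: [1.0, 0.3, 0.1]
opening: 0.351
```

>>> {"method": "send_rows", "body": {
  "moves": [
    [[0,0,0,4.7,-0.8,0,-1],[0,0,0,4.7,-0.8,0,-1],[0,0,0,4.7,-0.8,0,-1],[0,0,0,4.7,-0.8,0,-1],[0,0,0,4.7,-0.8,0,-1]]
  ]
}}

```text
time_s: 54.0
position: [0.5442, 0.1715, 0.2052]
tcp_rot: [[0.118, 0.993, -0.001], [0.993, -0.118, -0.0], [-0.0, -0.001, -1.0]]
force: [1.2, 0.2, -0.8]
opening: 0.341
```

>>> {"method": "send_rows", "body": {
  "moves": [
    [[0,0,0,4.7,-0.8,0,-1],[0,0,0,4.7,-0.8,0,-1],[0,0,0,3,-0.7,0,-1],[0,0,0,0.9,0,0,-1],[0,0,0,0,0,0,-1]]
  ]
}}

```text
time_s: 54.5
position: [0.5375, 0.3054, 0.205]
tcp_rot: [[0.115, 0.993, -0.0], [0.993, -0.115, -0.001], [-0.001, -0.0, -1.0]]
force: [-0.2, -0.4, -1.5]
opening: 0.348
```

>>> {"method": "send_rows", "body": {
  "moves": [
    [[0,0,0,0,0,0,-1],[0,0,0,0,0,0,-1],[0,0,0,0,0,0,-1],[0,0,0,0,0,0,-1],[0,0,0,0,0,0,-1]]
  ]
}}

```text
time_s: 55.0
position: [0.5382, 0.3038, 0.2053]
tcp_rot: [[0.119, 0.993, 0.0], [0.993, -0.119, -0.0], [-0.0, 0.0, -1.0]]
force: [-0.0, -0.0, -0.4]
opening: 0.35
```

```bash
python3 - <<'E'
from h import *
goto([.5368,.305,.12],173.2)
E
```

```text
t 55.0 pos [0.5382 0.3038 0.2053] F [-0.  -0.  -0.4] open 0.35 j6 25.9 
 turn [ 0.    0.   -0.04] shift_cm [ 0.1  -0.16  8.53]
```

>>> {"method": "send_rows", "body": {
  "moves": [
    [[0,0,0,0.1,-0.1,1,-1],[0,0,0,0,0,2.5,-1],[0,0,0,0,0,2.7,-1],[0,0,0,0,0,1.6,-1],[0,0,0,0,0,0.6,-1]]
  ]
}}

```text
time_s: 55.5
position: [0.5354, 0.305, 0.1185]
tcp_rot: [[0.118, 0.993, -0.005], [0.993, -0.118, -0.002], [-0.002, -0.004, -1.0]]
force: [-0.4, -0.6, 0.4]
opening: 0.346
```

>>> {"method": "send_rows", "body": {
  "moves": [
    [[0,0,0,0,0,0,-1],[0,0,0,0,0,0,-0.1],[0,0,0,0,0,0,0],[0,0,0,0,0,0,0],[0,0,0,0,0,0,0]]
  ]
}}

```text
time_s: 56.0
position: [0.5376, 0.3058, 0.122]
tcp_rot: [[0.118, 0.993, 0.001], [0.993, -0.118, 0.001], [0.001, 0.001, -1.0]]
force: [0.2, -0.9, 0.5]
opening: 0.494
```

>>> {"method": "send_rows", "body": {
  "moves": [
    [[0,0,0,0,0,-1.5,0],[0,0,0,0,0,-3,0],[0,0,0,0,0,-4,0],[0,0,0,-3.5,0,-2,0],[0,0,0,-4.8,-1,-2,0]]
  ]
}}

```text
time_s: 56.5
position: [0.5202, 0.2275, 0.2473]
tcp_rot: [[0.115, 0.993, 0.006], [0.993, -0.115, 0.001], [0.002, 0.005, -1.0]]
force: [0.5, -1.9, 0.5]
opening: 0.495
```

>>> {"method": "send_rows", "body": {
  "moves": [
    [[0,0,0,-4.8,-1,0,0],[0,0,0,-4.8,-1,0,0],[0,0,0,-4.8,-1,0,0],[0,0,0,-4.8,-1,0,0],[0,0,0,-4.8,-1,0,0]]
  ]
}}

```text
time_s: 57.0
position: [0.4396, -0.007, 0.2457]
tcp_rot: [[0.117, 0.993, 0.002], [0.993, -0.117, -0.001], [-0.0, 0.002, -1.0]]
force: [0.5, 0.0, -0.1]
opening: 0.502
```

>>> {"method": "send_rows", "body": {
  "moves": [
    [[0,0,0,-3,0,0,0],[0,0,0,-1,0,0,0],[0,0,0,0,0,0,0],[0,0,0,0,0,0,0],[0,0,0,0,0,0,0]]
  ]
}}

```text
time_s: 57.5
position: [0.4357, -0.0439, 0.2451]
tcp_rot: [[0.116, 0.993, -0.0], [0.993, -0.116, 0.0], [0.0, -0.0, -1.0]]
force: [0.1, 0.3, -0.5]
opening: 0.498
```

```bash
python3 - <<'E'
from h import *
a,_=shot('top','topA.png');b,_=shot('scene','sceneA.png')
cv2.imwrite('pics/fin.png',np.vstack([cv2.resize(a[70:290,60:420],(490,300)),cv2.resize(b[130:290,90:440],(490,300))]))
cv2.imwrite('pics/finz.png',np.hstack([cv2.resize(a[160:240,80:220],(400,300),interpolation=2),cv2.resize(b[120:195,300:460],(400,300),interpolation=2)]))
i=np.vstack([cv2.resize(cv2.imread('pics/fin.png'),(800,420)),cv2.imread('pics/finz.png')[:180]]);print(readout.read_state()['time_s'])
f=cv2.imread('pics/fin.png');z=cv2.imread('pics/finz.png');cv2.imwrite('pics/F.png',np.hstack([f,np.vstack([cv2.resize(z[:,:400],(310,300)),cv2.resize(z[:,400:],(310,300))])]))
E
```

```text
57.6
```

View pics/F.png

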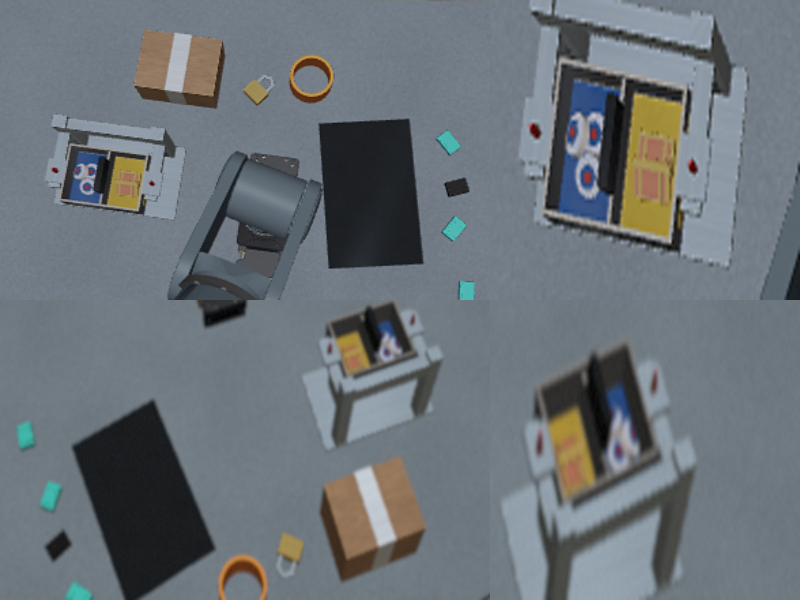

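The mat is empty. Three badges are in blue, two buckles in yellow, the caddy is level on both pins, and the bystanders and look-alikes are where they were.

```bash
python3 -c "
from rig import bot; print(bot.hand_in())"
```

```text
the job is handed in; nothing more can be done
None
```

The job is done and handed in at about 57.6 s. I hung the caddy on both red pins and let go of it. Then I sorted the five fittings that were there: two brass buckles into the yellow compartment and three silver badges into the blue one.

**Last checks:**
- **Caddy:** both overhead cameras show it looking level, with a pin through each ear. It seated at the predicted height (TCP 0.1265 m) with its weight off the arm.
- **Fittings:** the mat is empty. One badge rests partly on the other two.
- **Surroundings:** the carton, tape roll, padlock and the turquoise and black look-alikes look unmoved, and the gripper is clear of everything.

**Problems and disagreements:**
- **Mat contact:** at the second buckle pick the fingertips briefly touched the mat with about 31 N. That is under the 40 N limit.
- **Badge width:** each badge closed the jaws to about 30.4 mm rather than 32 mm. All three were held and carried securely.
- **Knock and slackening:** I saw no fitting knocked aside. The jaws read slightly narrower for a moment while carrying the last badge, but it was not dropped.

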